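# Set four sample containers in their matching holders

### The job

Get the sample containers ready for the next analysis by putting each one in the empty holder made for it: the black-capped vial upright in the bored block, pushed fully home so that its rubber ring comes down to the mouth of its funnel collar; the crucible upright in the small round seat; the ceramic boat lengthwise in the oblong tray; and the glass dish in the large round seat. Each must stand or lie flat on the floor of its holder, inside the rim, and be let go.

Things in the scene. Friction and masses are not known exactly. Their poses are not given: they have to be found in the camera images.
- vial: screw-cap glass sample vial with a black cap, standing upright, 22 mm in diameter, 59 mm tall, with a thin black rubber ring round the glass 28 mm above its foot that marks how deep it goes into its holder (26 mm). Loose, about 30 g. Origin at the centre of its underside, z up. Can be gripped across its diameter at any height.
- crucible: open cream-white ceramic crucible like a small tapered cup, 34 mm across the rim, about 22 mm across the foot, 36 mm tall, standing upright. Loose, about 40 g. Origin at the centre of its underside, z up. Grip it from outside, near the rim.
- boat: cream-white ceramic combustion boat: a long narrow open trough, 73 mm long, 16 mm wide, 10 mm high, lying on its flat underside. Loose, about 20 g. Origin at the centre of its underside, y along its length, x across it, z up. Grip it across its 16 mm width.
- dish: round clear glass dish with lid, 60 mm in diameter, 16 mm high, lying flat. Loose, about 50 g. Origin at the centre of its underside, z up. Grip it across its diameter.
- vial_block: holder for the vial: square grey plastic block 50 x 50 mm, 24 mm high, fixed, with one upright round bore 27 mm in diameter, its floor 6 mm above the worktop. A funnel collar on top leads into the bore: inside it widens from 27 mm to 39 mm (45 mm outside) at its mouth, 32 mm above the worktop (26 mm above the bore's floor). Origin at the centre of the block's underside, z up along the bore.
- crucible_seat: holder for the crucible: small round grey plastic ring seat, 54 mm outside, 10 mm high, fixed; a round recess 42 mm across whose flat floor lies 4 mm above the worktop. Origin at the centre of its underside, z up.
- boat_tray: holder for the boat: low oblong grey plastic tray 96 x 40 mm, fixed; flat floor 4 mm above the worktop, rim up to 7 mm, 88 x 32 mm inside; the rims of the long sides are interrupted for the middle 36 mm to leave room for fingers. Origin at the centre of its underside, x along its length (the boat's y axis must lie along it, either way round), y across, z up.
- dish_seat: holder for the dish: large low round grey plastic seat, 84 mm outside, fixed; flat floor 4 mm above the worktop inside a 3 mm high rim (top at 7 mm), 76 mm across inside. Origin at the centre of its underside, z up.
Mind the look-alikes: they are no part of the job. Leave any brown or turquoise look-alike of the crucible alone.

How it is judged:
At the end, for the whole second after the job is handed in: Each container rests released, still and upright (0.12 rad) on the floor of its own holder (height to 2.5 mm): vial within 8 mm of the bore axis, crucible and dish within 12 mm of their seats' centres, boat within 14 mm of the tray's centre and lengthwise to 0.3 rad (horizontal distance between vial and vial_block below 0.008 m and z of vial in the frame of vial_block between 0.0035 and 0.0085 m and angle between each of vial, crucible, boat, dish's own z axis and vertical below 0.12 rad and linear speed of each of vial, crucible, boat, dish below 0.02 m/s and horizontal distance between crucible and crucible_seat below 0.012 m and z of crucible in the frame of crucible_seat between 0.0015 and 0.0065 m and horizontal distance between boat and boat_tray below 0.014 m and z of boat in the frame of boat_tray between 0.0015 and 0.0065 m and horizontal distance between dish and dish_seat below 0.012 m and z of dish in the frame of dish_seat between 0.0015 and 0.0065 m and angle between the y axis of boat and the x axis of boat_tray, either way round below 0.3 rad); the robot touches nothing.
It also fails if it takes over 115 s, if anything falls off the work surface, if the arm or the gripper's body presses on something with over 40 N, if the wrist force passes 120 N, or if a joint passes its speed limit or range.

### The arm

A 6-joint arm with a two-finger parallel gripper is mounted at the origin on a cart in front of the work surface, level with it; the furniture and walls round the work are solid. World frame = base frame: x ahead of the robot, y to its left, z up, the work surface at z = 0. Lengths are in m, angles in rad, forces in N, time in s.
With the tool pointing down it reaches from about 0.275 to 0.775 m from the base axis. Payload 14.6 kg.
Tool frame: the origin (TCP) lies midway between the tips of the shut fingers; the grasp point (between the pads) lies 19 mm behind it; z points along the fingers, x is the direction in which the jaws open and shut, and the axes are right-handed (so a half turn about z gives the same grasp; the last joint's range is limited). The gripper opens to 85 mm and grips with 20 to 120 N. Pads are 22 mm wide; open, the fingers measure 114 mm over their backs; the gripper's body (76 mm by 85 mm) begins 54 mm behind the grasp point. The pads swing forward as they close: fully open they stand 13 mm farther back than shut.
Start: joints at [-1.402, 0.263, -0.048, 1.259, 0, 1.415], TCP at [0.167, -0.498, 0.194] pointing down, gripper open.
Joint ranges: [-2.65, 2.65], [-0.89, 1.7], [-1.18, 1.37], [-2.13, 2.11], [-1.35, 1.29], [-3.14, 3.14]. Speed limits (rad/s): [1.89, 1.89, 2.57, 2.79, 3.14, 3.14].

### API

Orientations are given as [roll, pitch, yaw] about the fixed x, y, z axes, in that order (R = Rz(yaw) Ry(pitch) Rx(roll)).
In Python, from station import robot gives the robot as it stands. The module is installed in compiled form; this text tells all that it offers.
- The arm moves only by the tool move_arm, never from a script. Its argument "targets" is a list of rows, each an object of numbers: "fingers": the opening, from 0 (shut) to 1 (fully open); "tx", "ty", "tz": the shift along the tool's x, y, z in mm; "wx", "wy", "wz": the turn, a rotation vector about the tool's x, y, z in degrees. A call has 1 to 10 rows; each row is the pose to reach, as a shift and turn from the pose measured when the call began, along the tool's axes at that moment; what a row does not reach only later rows make up. A row lasts 1/10 s, in which the tool goes at most 50 mm and 8.59 degrees, less where a joint would pass 70% of its speed; a pose out of reach is approached as far as the arm can. A call with a gripper value outside its range is refused whole. The fingers move at their own pace and stop on an object; "squeeze" is the grip in N (left out, the last holds). Time passes only in rows, so rows that repeat a pose let the fingers close. It gives the time, the measured TCP pose, the force and the opening at its end, in the units of the state.
- robot.observe(): the state, without advancing time (a new reading comes with each control period).
- robot.snapshot(name): name is "side" or "top" or "wrist"; returns a dict with "img" (400x640x3 uint8, red, green, blue), "z_map" (400x640 float32, m along the optical axis (not along the pixel's ray), 0 where there is no reading), "mtx" (3x3 intrinsics, pixels), "R" (3x3) and "t" (3): a world point X has camera coordinates R X + t; the wrist camera has in their place "tool_from_camera" (4x4, takes a point from camera to tool coordinates, whose origin is the TCP and whose axes are the tool frame's). Camera axes: x right, y down, z forward; pixel columns grow to the right and rows downward; lengths in m; the calibration is good to about 2 mm. The wrist camera is an equidistant fisheye: a pixel r from the principal point sees the ray r / f radians off the axis. A picture is of the moment at which its call begins: read the wrist's pose just before it.
- robot.sign_off(): hands the job in, once; it reports no verdict.
Trained networks look in the newest picture that a camera, given by its name, has taken for a name from the list of things; names that differ only in an ending like _2 or _b are one class to them, and where a whole thing is asked for, a point or a joint stands for the part that bears it (a point fixed in the world has none). Each returns a list of dicts, best first, with "score" (0 to 1); they miss things now and then, are a little off and sometimes report something else, mostly with a low value. They report only what shows in the picture. A call takes as long as a camera call. They do not tell look-alikes from the thing itself.
- robot.boxes_of(camera, query): "centre" ([x, y, z] in m, in world coordinates, good to about 4 mm: the middle of the surface that is visible of it).
- robot.place_of(camera, query): "centre" ([x, y, z] in m, in world coordinates, good to about 4 mm: a listed point, or the origin of a listed thing).
The state is a dict: "time_s": time; "joint_positions": joint angles; "qd": joint speeds; "joint_efforts": joint torques, N m; "position": TCP position; "tool_rot": TCP orientation; "ft_force": force on the tool from outside, world axes, zero at the start; "ft_torque": the same for the moment, N m; "opening": finger opening in m.
Only numpy, scipy, OpenCV 4.12 (cv2) and the standard library are available. Lean on these libraries where they do the work, as an engineer would, in place of code of your own. Each camera call takes 0.05 s, during which the arm holds its last target. There are 200 camera calls.

## Working session

There is one attempt and no reset: what is moved stays moved. The work goes in short steps, Python scripts to look and compute and a tool call to move; the robot and the scene stay as the last step left them, time stands still between calls to the robot, and variables do not carry over. Pictures are saved under pics/ and viewed, about 12 in all and at most 16, crops included, and the job is handed in when it is done.

Besides the shell and the picture viewer there is one more tool, called after "Emit:" as name([rows], argument=value, ...), one row to a line, values as JSON. move_arm: Moves the arm, as the interface text tells. Its arguments: {"type":"object","properties":{"targets":{"type":"array"},"squeeze":{"type":"number"}},"required":["targets"]}

```bash
mkdir -p pics; python3 - <<'E'
from station import robot
import cv2,numpy as np
print(robot.observe())
for c in ["top","side"]:
    s=robot.snapshot(c); cv2.imwrite(f"pics/{c}0.png",s["img"][:,:,::-1]); print(c,s["mtx"].tolist(),s["R"].round(3).tolist(),s["t"].round(3).tolist())
    for q in ["vial","crucible","boat","dish","vial_block","crucible_seat","boat_tray","dish_seat"]:
        for r in robot.place_of(c,q)[:3]:
            p=np.array(r["centre"]); x=s["mtx"]@(s["R"]@p+s["t"]); print(q,p.round(3),round(r["score"],2),(x[:2]/x[2]).round())
E
```

```text
{'time_s': 0.0, 'joint_positions': array([-1.40227470e+00,  2.63530022e-01, -4.89526759e-02,  1.25939576e+00,
        2.38384415e-05,  1.41547262e+00]), 'qd': array([ 0.00187421,  0.00151954, -0.00104016, -0.00039063,  0.00049929,
       -0.00202767]), 'joint_efforts': array([-2.83607958e-03, -6.37614870e+01,  3.84568441e+01,  1.37625367e-02,
       -2.23623269e-04, -1.14428053e-05]), 'position': array([ 0.16699906, -0.49739502,  0.19391566]), 'tool_rot': array([-3.14140170e+00,  1.06541685e-03, -1.24695091e+00]), 'ft_force': array([-0.57898647,  0.48595316,  0.35838814]), 'ft_torque': array([0.00802546, 0.01110562, 0.02090368]), 'opening': 0.08555362086885729}
top [[498.5761349154811, 0.0, 317.91266103793487], [0.0, 498.5761349154811, 196.27589113049405], [0.0, 0.0, 1.0]] [[0.002, -1.0, 0.004], [-0.997, -0.002, -0.08], [0.08, -0.004, -0.997]] [-0.03, 0.521, 1.086]
vial [ 0.459  0.228 -0.001] 0.61 [204. 224.]
crucible [ 0.503 -0.271 -0.002] 0.61 [425. 205.]
crucible [ 0.458 -0.194  0.002] 0.49 [391. 225.]
boat [ 0.448 -0.047 -0.004] 0.5 [326. 229.]
dish [0.435 0.094 0.001] 0.94 [263.
[... 241 characters left out ...]
.88 [273. 157.]
side [[498.72924223975883, 0.0, 319.560935554936], [0.0, 498.72924223975883, 197.37336858890427], [0.0, 0.0, 1.0]] [[0.979, -0.206, 0.004], [-0.113, -0.553, -0.825], [0.172, 0.807, -0.565]] [-0.492, 0.068, 0.968]
vial [0.453 0.224 0.003] 0.7 [281. 153.]
crucible [ 0.459 -0.197 -0.   ] 0.82 [318. 268.]
crucible [ 0.396 -0.193  0.003] 0.7 [283. 270.]
crucible [0.437 0.099 0.   ] 0.66 [282. 181.]
boat [ 0.445 -0.054  0.004] 0.57 [297. 220.]
dish [ 0.438  0.098 -0.   ] 0.64 [282. 182.]
vial_block [0.59  0.23  0.001] 0.95 [335. 147.]
boat_tray [ 0.592 -0.043 -0.001] 0.94 [366. 210.]
boat_tray [ 0.435  0.099 -0.002] 0.36 [281. 182.]
dish_seat [ 0.61   0.076 -0.001] 0.83 [359. 179.]
```

```bash
python3 - <<'E'
import cv2
i=cv2.imread("pics/top0.png")[110:280,150:470]; cv2.imwrite("pics/t1.png",cv2.resize(i,None,fx=2.5,fy=2.5,interpolation=cv2.INTER_CUBIC))
E
```

```text
(no output)
```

View pics/side0.png

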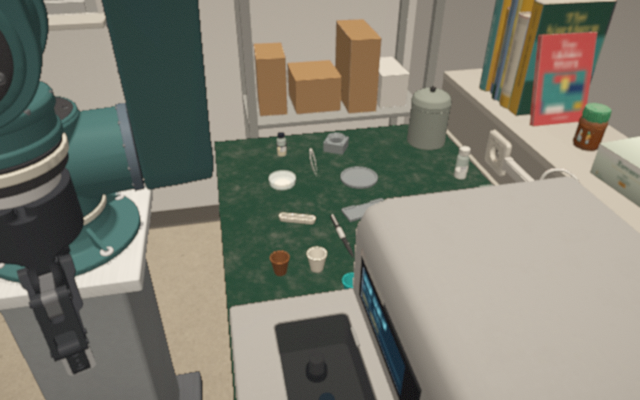

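View pics/t1.png

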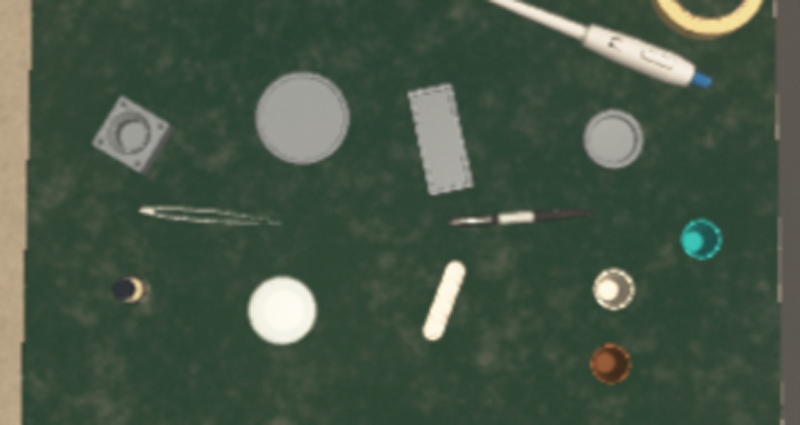

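The side picture shows the cream crucible at (317,260), brown at (280,263), turquoise at (350,281), vial (282,145), dish (282,180), boat (297,218). In the enlarged top crop: cream cup (613,289), brown (610,363), turquoise (701,239); block (131,134), dish seat (302,118), tray (440,139), crucible seat (613,139). I choose the cream cup at y≈-0.195. Next I'll measure from the top depth map.

```bash
cat > h.py <<'E'
from station import robot
import numpy as np, cv2
from scipy.spatial.transform import Rotation as Ro
def cloud(s):
    z=s["z_map"]; v,u=np.mgrid[:z.shape[0],:z.shape[1]]
    c=np.dstack([u,v,np.ones_like(z)])@np.linalg.inv(s["mtx"]).T*z[...,None]
    X=(c-s["t"])@s["R"]; X[z==0]=np.nan
    return X
def go(p,yaw=None):
    """tool-frame shift (mm), wz (deg) to reach TCP p with tool down and yaw mod pi"""
    o=robot.observe(); R=Ro.from_euler('xyz',o["tool_rot"])
    t=R.inv().apply(np.array(p)-o["position"])*1000
    y0=o["tool_rot"][2]; yaw=y0 if yaw is None else yaw
    d=(yaw-y0+np.pi/2)%np.pi-np.pi/2
    w=np.degrees((R.inv()*Ro.from_euler('xyz',[np.pi,0,y0+d])).as_rotvec())
    return t.round(1),w.round(1)
E
python3 - <<'E'
from h import *
s=robot.snapshot("top"); X=cloud(s); im=s["img"].astype(int)
print("table z",np.nanmedian(X[120:270,170:450,2]))
hsv=cv2.cvtColor(s["img"],cv2.COLOR_RGB2HSV)
for n,p,r in [("vial",(.456,.226),.035),("cruc",(.458,-.195),.03),("boat",(.446,-.05),.05),("dish",(.436,.096),.045),("block",(.591,.229),.045),("cseat",(.597,-.202),.04),("tray",(.59,-.044),.06),("dseat",(.611,.075),.06)]:
    m=(np.hypot(X[...,0]-p[0],X[...,1]-p[1])<r)&(hsv[...,1]<110)&(hsv[...,2]>95)
    if n=="vial": m=(np.hypot(X[...,0]-p[0],X[...,1]-p[1])<r)&(X[...,2]>.03)
    P=X[m]; v,u=np.nonzero(m); rc=cv2.minAreaRect(P[:,:2].astype(np.float32)*1000)
    print(n,m.sum(),P.mean(0).round(3),"z",np.percentile(P[:,2],[5,50,95]).round(3),[np.round(a,1) for a in rc])
# tall things near
m=(X[...,2]>.05); P=X[m]; 
k=np.unique((P[:,:2]/.05).round(),axis=0,return_inverse=True)
for i,c in enumerate(k[0]): 
    q=P[k[1]==i]
    if len(q)>25 and 0.2<c[0]*.05<.9 and abs(c[1]*.05)<.5: print((c*.05).round(2),q[:,2].max().round(2),end=';')
E
```

```text
table z 0.002122510501363859
vial 114 [0.455 0.222 0.051] z [0.031 0.057 0.063] [array([455.5, 223.3]), array([24.1, 20.4]), np.float64(0.2)]
cruc 235 [ 0.457 -0.2    0.017] z [0.    0.014 0.039] [array([ 457. , -201.1]), array([39.4, 39.5]), np.float64(58.3)]
boat 303 [ 0.447 -0.05   0.005] z [-0.001  0.004  0.013] [array([446.9, -49.9]), array([20.9, 77.3]), np.float64(70.1)]
dish 627 [0.438 0.094 0.016] z [0.003 0.017 0.021] [array([438.6,  95.2]), array([60.9, 60.5]), np.float64(90.0)]
block 555 [0.594 0.23  0.023] z [0.003 0.026 0.034] [array([596.3, 232.8]), array([59. , 53.2]), np.float64(59.4)]
cseat 461 [ 0.593 -0.203  0.008] z [0.002 0.007 0.014] [array([ 593.3, -203.3]), array([55.5, 54.9]), np.float64(62.2)]
tray 795 [ 0.593 -0.047  0.006] z [0.002 0.006 0.01 ] [array([593.8, -46.5]), array([99.1, 42.2]), np.float64(12.0)]
dseat 1111 [0.612 0.079 0.006] z [0.002 0.006 0.011] [array([611.7,  78.9]), array([84.3, 84.3]), np.float64(1.1)]
[0.25 0.  ] 0.62;[0.25 0.05] 0.52;[0.25 0.1 ] 0.36;[ 0.3  -0.45] 0.1;[ 0.3 -0.4] 0.1;[ 0.3  -0.35] 0.1;[ 0.3  -0.15] 0.76;[ 0.3 -0.1] 0.76
[... 223 characters left out ...]
0.35] 0.1;[0.45 0.2 ] 0.06;[0.45 0.25] 0.07;[ 0.5  -0.45] 0.25;[ 0.5 -0.4] 0.25;[ 0.5  -0.35] 0.25;[ 0.55 -0.45] 0.25;[ 0.55 -0.4 ] 0.25;[ 0.55 -0.35] 0.25;[ 0.6  -0.45] 0.25;[ 0.6 -0.4] 0.25;[ 0.6  -0.35] 0.25;[ 0.65 -0.45] 0.25;[ 0.65 -0.4 ] 0.25;[ 0.65 -0.35] 0.25;[ 0.7  -0.45] 0.25;[ 0.7 -0.4] 0.25;[ 0.7  -0.35] 0.25;[ 0.75 -0.45] 0.25;[ 0.75 -0.4 ] 0.25;[ 0.75 -0.35] 0.25;[ 0.8  -0.45] 0.25;[ 0.8 -0.4] 0.25;[ 0.8  -0.35] 0.25;[ 0.8  -0.25] 0.15;[ 0.8 -0.2] 0.15;[ 0.8  -0.15] 0.07;[ 0.8 -0.1] 0.07;[0.8  0.15] 0.12;[0.8 0.2] 0.15;[0.8  0.25] 0.15;[ 0.85 -0.25] 0.19;[ 0.85 -0.2 ] 0.15;[ 0.85 -0.15] 0.07;[ 0.85 -0.1 ] 0.07;[0.85 0.05] 0.08;[0.85 0.15] 0.12;[0.85 0.2 ] 0.15;[0.85 0.25] 0.15;
```

```bash
python3 - <<'E'
from h import *
s=robot.snapshot("wrist"); print(s["tool_from_camera"].round(3),s["mtx"])
print(go((.44,-.2,.24),np.pi/2))
E
```

```text
[[ 1.    -0.     0.001 -0.   ]
 [-0.     0.952  0.307 -0.079]
 [-0.001 -0.307  0.952 -0.18 ]
 [ 0.     0.     0.     1.   ]] [[309.70691629   0.         317.30822074]
 [  0.         309.70691629 203.982857  ]
 [  0.           0.           1.        ]]
(array([-195.4, -353.5,  -45.6]), array([ 0. , -0. , 18.6]))
```

Emit:
move_arm([
  {"tz": -45,"wz": -8},
  {"tx": -30,"ty": -55,"tz": -46,"wz": -16},
  {"tx": -55,"ty": -98,"tz": -46,"wz": -24},
  {"tx": -80,"ty": -140,"tz": -46,"wz": -32},
  {"tx": -105,"ty": -185,"tz": -46,"wz": -40},
  {"tx": -130,"ty": -230,"tz": -46,"wz": -48},
  {"tx": -150,"ty": -270,"tz": -46,"wz": -56},
  {"tx": -170,"ty": -310,"tz": -46,"wz": -64},
  {"tx": -185,"ty": -340,"tz": -46,"wz": -72},
  {"tx": -195,"ty": -353,"tz": -46,"wz": -80},
])

```text
validation failed for argument at $.ta...
```

```bash
python3 - <<'E'
from h import *
o=robot.observe(); print(o["joint_positions"],o["position"],o["tool_rot"])
print(go((.44,-.2,.24),np.pi/2))
E
```

```text
[-1.40227997e+00  2.63066153e-01 -4.83077008e-02  1.25941710e+00
 -7.20196314e-06  1.41547995e+00] [ 0.16703917 -0.49770677  0.19439301] [ 3.14158471e+00 -4.19039506e-06 -1.24696359e+00]
(array([-195.4, -353.5,  -45.6]), array([ 0. , -0. , 18.6]))
```

Emit:
move_arm([
  {"fingers": 1,"tx": 0,"ty": 0,"tz": -45,"wx": 0,"wy": 0,"wz": -8},
  {"fingers": 1,"tx": -30,"ty": -55,"tz": -46,"wx": 0,"wy": 0,"wz": -16},
  {"fingers": 1,"tx": -55,"ty": -98,"tz": -46,"wx": 0,"wy": 0,"wz": -24},
  {"fingers": 1,"tx": -80,"ty": -140,"tz": -46,"wx": 0,"wy": 0,"wz": -32},
  {"fingers": 1,"tx": -105,"ty": -185,"tz": -46,"wx": 0,"wy": 0,"wz": -40},
  {"fingers": 1,"tx": -130,"ty": -230,"tz": -46,"wx": 0,"wy": 0,"wz": -48},
  {"fingers": 1,"tx": -150,"ty": -270,"tz": -46,"wx": 0,"wy": 0,"wz": -56},
  {"fingers": 1,"tx": -170,"ty": -310,"tz": -46,"wx": 0,"wy": 0,"wz": -64},
  {"fingers": 1,"tx": -185,"ty": -340,"tz": -46,"wx": 0,"wy": 0,"wz": -72},
  {"fingers": 1,"tx": -195,"ty": -353,"tz": -46,"wx": 0,"wy": 0,"wz": -80},
])

```text
time_s: 2.0
position: [0.4415, -0.1983, 0.2403]
tool_rot: [-3.141, -0.0, 0.158]
ft_force: [-0.5, -0.6, -0.2]
opening: 0.0855
```

```bash
python3 - <<'E'
from h import *
o=robot.observe(); print(o["joint_positions"],o["position"],o["tool_rot"])
print(go((.44,-.2,.24),np.pi/2))
E
```

```text
[-5.90980541e-01  1.81584023e-01 -3.39696642e-02  1.35515638e+00
  4.28618041e-04  8.22105596e-01] [ 0.4414513  -0.19825231  0.2402917 ] [-3.14133737e+00 -3.54941909e-04  1.57710162e-01]
(array([-1.7,  1.5,  0.3]), array([  0.,  -0., -81.]))
```

Emit:
move_arm([
  {"fingers": 0.65,"tx": 0,"ty": 0,"tz": 0,"wx": 0,"wy": 0,"wz": -8.5},
  {"fingers": 0.65,"tx": 0,"ty": 0,"tz": 0,"wx": 0,"wy": 0,"wz": -17},
  {"fingers": 0.65,"tx": 0,"ty": 0,"tz": 0,"wx": 0,"wy": 0,"wz": -25.5},
  {"fingers": 0.65,"tx": 0,"ty": 0,"tz": 0,"wx": 0,"wy": 0,"wz": -34},
  {"fingers": 0.65,"tx": 0,"ty": 0,"tz": 0,"wx": 0,"wy": 0,"wz": -42.5},
  {"fingers": 0.65,"tx": 0,"ty": 0,"tz": 0,"wx": 0,"wy": 0,"wz": -51},
  {"fingers": 0.65,"tx": 0,"ty": 0,"tz": 0,"wx": 0,"wy": 0,"wz": -59.5},
  {"fingers": 0.65,"tx": 0,"ty": 0,"tz": 0,"wx": 0,"wy": 0,"wz": -68},
  {"fingers": 0.65,"tx": 0,"ty": 0,"tz": 0,"wx": 0,"wy": 0,"wz": -76},
  {"fingers": 0.65,"tx": -1.7,"ty": 1.5,"tz": 0,"wx": 0,"wy": 0,"wz": -81},
])

```text
time_s: 3.0
position: [0.4401, -0.1999, 0.2403]
tool_rot: [3.141, -0.0, 1.577]
ft_force: [-0.1, 0.5, 0.1]
opening: 0.0554
```

```bash
cat >> h.py <<'E'
def look(queries,name=None):
    o=robot.observe(); s=robot.snapshot("wrist"); R=Ro.from_euler('xyz',o["tool_rot"]).as_matrix()
    T=s["tool_from_camera"]; Rw=R@T[:3,:3]; tw=R@T[:3,3]+o["position"]; K=s["mtx"]
    z=s["z_map"]; v,u=np.mgrid[:z.shape[0],:z.shape[1]]
    a=(u-K[0,2])/K[0,0]; b=(v-K[1,2])/K[1,1]; r=np.hypot(a,b)+1e-9; t=np.tan(np.minimum(r,1.4))/r
    X=np.dstack([a*t,b*t,np.ones_like(z)])*z[...,None]@Rw.T+tw; X[(z==0)|(r>1.3)]=np.nan
    if name: cv2.imwrite(f"pics/{name}.png",s["img"][:,:,::-1])
    print("TCP",o["position"].round(4),"yaw",o["tool_rot"][2].round(3),"open",o["opening"].round(4))
    for q in queries:
        for d in robot.place_of("wrist",q)[:2]:
            print(q,np.round(d["centre"],4),round(d["score"],2))
    return s,X
def seg(s,X,p,r,zlo,zhi):
    m=(np.hypot(X[...,0]-p[0],X[...,1]-p[1])<r)&(X[...,2]>zlo)&(X[...,2]<zhi)
    P=X[m]; rc=cv2.minAreaRect(P[:,:2].astype(np.float32)*1000); c=cv2.minEnclosingCircle(P[:,:2].astype(np.float32)*1000)
    print(m.sum(),"rect",[np.round(a,1) for a in rc],"circ",np.round(c[0],1),round(c[1],1),"z",np.percentile(P[:,2],[5,50,95]).round(4))
    return m
E
python3 - <<'E'
from h import *
s,X=look(["crucible","boat","crucible_seat","boat_tray"],"w1")
seg(s,X,(.457,-.2),.03,.025,.045)
seg(s,X,(.457,-.2),.03,-.01,.045)
seg(s,X,(.593,-.203),.04,.0065,.02)
seg(s,X,(.447,-.05),.05,.0065,.02)
E
```

```text
Traceback (most recent call last):
  File "h.py", line 24, in look
    print("TCP",o["position"].round(4),"yaw",o["tool_rot"][2].round(3),"open",o["opening"].round(4))
                                                                              ^^^^^^^^^^^^^^^^^^
AttributeError: 'float' object has no attribute 'round'
```

View pics/w1.png

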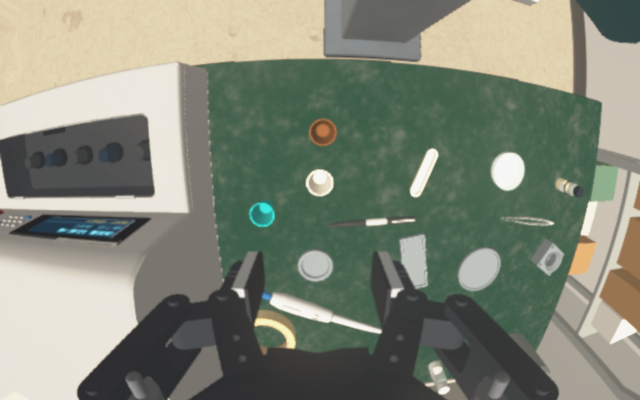

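The wrist view shows everything: cream crucible (320,183), brown cup (322,131), turquoise cup (262,214), seat (315,265). The choice stands.

```bash
sed -i 's/o\["opening"\].round(4)/round(o["opening"],4)/' h.py
python3 - <<'E'
from h import *
s,X=look(["crucible","boat","crucible_seat","boat_tray"])
seg(s,X,(.457,-.2),.03,.025,.045)
seg(s,X,(.457,-.2),.03,.008,.045)
seg(s,X,(.593,-.203),.04,.0065,.02)
seg(s,X,(.447,-.05),.05,.0055,.02)
seg(s,X,(.593,-.046),.06,.0025,.02)
print(go((.458,-.198,.14),np.pi/2))
E
```

```text
TCP [ 0.4399 -0.2002  0.2403] yaw 1.581 open 0.0555
crucible [ 0.3916 -0.1935  0.0006] 0.78
crucible [ 0.4954 -0.2733 -0.0006] 0.69
boat [ 4.455e-01 -5.210e-02  4.000e-04] 0.93
crucible_seat [ 0.5934 -0.203   0.0016] 0.73
boat_tray [ 0.5907 -0.0426 -0.0024] 0.78
241 rect [array([ 456.5, -196.9]), array([33. , 33.3]), np.float64(42.2)] circ [ 456.5 -197.2] 17.5 z [0.027  0.0362 0.0379]
380 rect [array([ 456.5, -196.9]), array([33. , 33.3]), np.float64(42.2)] circ [ 456.5 -197.2] 17.5 z [0.0107 0.0309 0.0378]
411 rect [array([ 592.1, -202.1]), array([52.3, 51.8]), np.float64(17.9)] circ [ 591.8 -202.4] 27.1 z [0.0068 0.0105 0.0122]
301 rect [array([446.6, -49.8]), array([17.1, 72.7]), np.float64(68.6)] circ [446.1 -51. ] 36.4 z [0.0063 0.0104 0.012 ]
1153 rect [array([583.8, -35.6]), array([114. ,  71.4]), np.float64(37.4)] circ [589.7 -44.3] 58.4 z [0.0032 0.0052 0.0081]
(array([  2. ,  17.9, 100.3]), array([ 0. , -0. , -0.1]))
```

Emit:
move_arm([
  {"fingers": 0.65,"tx": 3,"ty": 16.5,"tz": 45,"wx": 0,"wy": 0,"wz": 0},
  {"fingers": 0.65,"tx": 3,"ty": 16.5,"tz": 90,"wx": 0,"wy": 0,"wz": 0},
  {"fingers": 0.65,"tx": 3,"ty": 16.5,"tz": 135,"wx": 0,"wy": 0,"wz": 0},
  {"fingers": 0.65,"tx": 3,"ty": 16.5,"tz": 170,"wx": 0,"wy": 0,"wz": 0},
  {"fingers": 0.65,"tx": 3,"ty": 16.5,"tz": 195,"wx": 0,"wy": 0,"wz": 0},
  {"fingers": 0.65,"tx": 3,"ty": 16.5,"tz": 215,"wx": 0,"wy": 0,"wz": 0},
  {"fingers": 0.65,"tx": 3,"ty": 16.5,"tz": 230,"wx": 0,"wy": 0,"wz": 0},
  {"fingers": 0.65,"tx": 3,"ty": 16.5,"tz": 230,"wx": 0,"wy": 0,"wz": 0},
])

```text
time_s: 4.1
position: [0.4556, -0.1963, 0.0088]
tool_rot: [-3.139, -0.002, 1.568]
ft_force: [0.3, 0.3, 1.0]
opening: 0.0551
```

Emit:
move_arm([
  {"fingers": 0,"tx": 0,"ty": 0,"tz": 0,"wx": 0,"wy": 0,"wz": 0},
  {"fingers": 0,"tx": 0,"ty": 0,"tz": 0,"wx": 0,"wy": 0,"wz": 0},
  {"fingers": 0,"tx": 0,"ty": 0,"tz": 0,"wx": 0,"wy": 0,"wz": 0},
  {"fingers": 0,"tx": 0,"ty": 0,"tz": 0,"wx": 0,"wy": 0,"wz": 0},
  {"fingers": 0,"tx": 0,"ty": 0,"tz": -15,"wx": 0,"wy": 0,"wz": 0},
  {"fingers": 0,"tx": 0,"ty": 0,"tz": -40,"wx": 0,"wy": 0,"wz": 0},
  {"fingers": 0,"tx": 0,"ty": 0,"tz": -60,"wx": 0,"wy": 0,"wz": 0},
], squeeze=30)

```text
time_s: 4.8
position: [0.4559, -0.1965, 0.0701]
tool_rot: [-3.14, -0.002, 1.568]
ft_force: [-0.1, -0.2, 0.7]
opening: 0.0001
```

```bash
python3 - <<'E'
from h import *
s,X=look([],"w2")
print(go((.5925,-.2025,.07),np.pi/2))
cv2.imwrite("pics/w2c.png",cv2.resize(s["img"][120:400,180:460,::-1],None,fx=2,fy=2))
E
```

```text
TCP [ 0.4559 -0.1965  0.0701] yaw 1.568 open 0.0001
(array([ -5. , 135.4,   3. ]), array([ 0.1,  0. , -0.2]))
```

View pics/w2c.png

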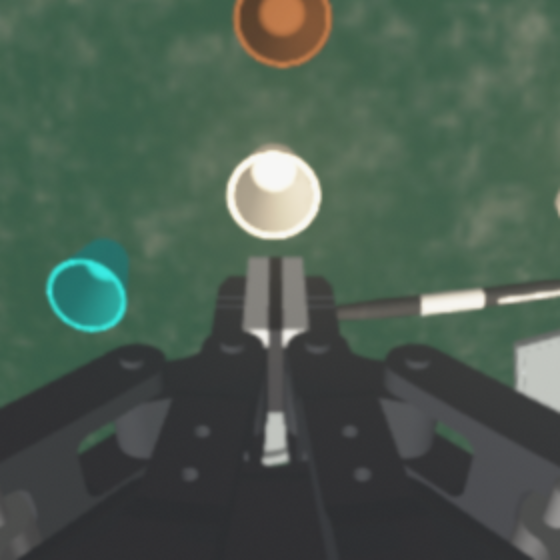

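The gripper closed only after the lift: the crucible is still standing (crop 275,190) and the fingers are empty at 0 mm. I'll reopen, remeasure, and wait longer this time.

Emit:
move_arm([
  {"fingers": 0.65,"tx": 0,"ty": -17,"tz": -40,"wx": 0,"wy": 0,"wz": 0},
  {"fingers": 0.65,"tx": 0,"ty": -17,"tz": -60,"wx": 0,"wy": 0,"wz": 0},
  {"fingers": 0.65,"tx": 0,"ty": -17,"tz": -60,"wx": 0,"wy": 0,"wz": 0},
  {"fingers": 0.65,"tx": 0,"ty": -17,"tz": -60,"wx": 0,"wy": 0,"wz": 0},
])

```text
time_s: 5.25
position: [0.4402, -0.1973, 0.1329]
tool_rot: [3.139, 0.001, 1.568]
ft_force: [-0.4, -0.2, 0.4]
opening: 0.0555
```

```bash
python3 - <<'E'
from h import *
s,X=look([])
seg(s,X,(.457,-.2),.03,.008,.045)
seg(s,X,(.457,-.2),.03,.03,.045)
seg(s,X,(.593,-.203),.04,.0065,.02)
E
```

```text
TCP [ 0.4402 -0.1973  0.1329] yaw 1.568 open 0.0555
744 rect [array([ 456.3, -196.5]), array([32.3, 33. ]), np.float64(89.2)] circ [ 456.5 -197.1] 17.2 z [0.0104 0.0296 0.0377]
363 rect [array([ 456.3, -196.5]), array([32.3, 33. ]), np.float64(89.2)] circ [ 456.5 -197.1] 17.2 z [0.0306 0.0362 0.0382]
612 rect [array([ 591.5, -201.6]), array([53.4, 52. ]), np.float64(88.0)] circ [ 592.3 -201.9] 27.6 z [0.0068 0.0105 0.0118]
```

Emit:
move_arm([
  {"fingers": 0.65,"tx": 0,"ty": 16,"tz": 40,"wx": 0,"wy": 0,"wz": 0},
  {"fingers": 0.65,"tx": 0,"ty": 16,"tz": 80,"wx": 0,"wy": 0,"wz": 0},
  {"fingers": 0.65,"tx": 0,"ty": 16,"tz": 105,"wx": 0,"wy": 0,"wz": 0},
  {"fingers": 0.65,"tx": 0,"ty": 16,"tz": 120,"wx": 0,"wy": 0,"wz": 0},
  {"fingers": 0.65,"tx": 0,"ty": 16,"tz": 120,"wx": 0,"wy": 0,"wz": 0},
  {"fingers": 0,"tx": 0,"ty": 16,"tz": 120,"wx": 0,"wy": 0,"wz": 0},
  {"fingers": 0,"tx": 0,"ty": 16,"tz": 120,"wx": 0,"wy": 0,"wz": 0},
  {"fingers": 0,"tx": 0,"ty": 16,"tz": 120,"wx": 0,"wy": 0,"wz": 0},
], squeeze=50)

```text
time_s: 6.1
position: [0.4565, -0.1974, 0.0131]
tool_rot: [3.139, 0.001, 1.568]
ft_force: [-0.8, -0.8, 0.8]
opening: 0.0122
```

Emit:
move_arm([
  {"fingers": 0,"tx": 0,"ty": 0,"tz": 0,"wx": 0,"wy": 0,"wz": 0},
  {"fingers": 0,"tx": 0,"ty": 0,"tz": 0,"wx": 0,"wy": 0,"wz": 0},
  {"fingers": 0,"tx": 0,"ty": 0,"tz": 0,"wx": 0,"wy": 0,"wz": 0},
])

```text
time_s: 6.4
position: [0.4566, -0.1974, 0.0132]
tool_rot: [3.139, 0.001, 1.568]
ft_force: [0.2, 1.1, 0.0]
opening: 0.0001
```

```bash
python3 - <<'E'
from h import *
s,X=look([])
c=s["img"][120:400,180:460,::-1]
t=robot.snapshot("side"); d=t["img"][210:310,240:380,::-1]
cv2.imwrite("pics/w3c.png",np.hstack([cv2.resize(c,(400,400)),cv2.resize(d,(400,400))]))
E
```

```text
TCP [ 0.4566 -0.1974  0.0132] yaw 1.568 open 0.0001
```

View pics/w3c.png

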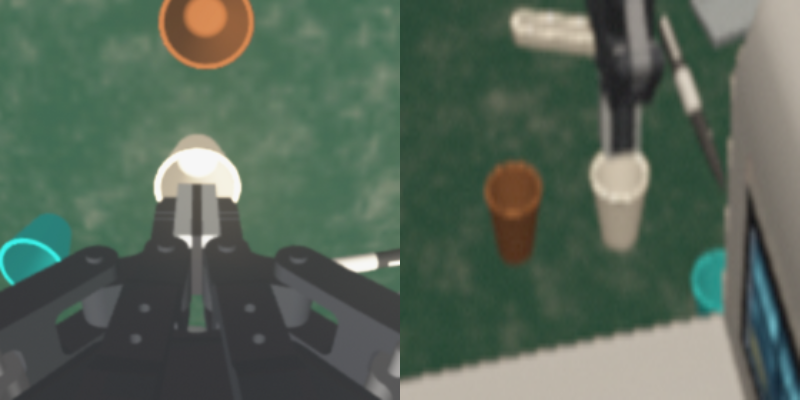

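Odd: the shut tips seem to be in or above the cup rather than around it. I'll check the fingertips' depth against the TCP.

```bash
python3 - <<'E'
from h import *
s,X=look([]); o=robot.observe()
for v in range(225,300,6): print(v,X[v,318].round(3),X[v,306].round(3),X[v,330].round(3),s["z_map"][v,318].round(3),s["img"][v,312])
print(o["ft_force"],o["joint_positions"])
E
```

```text
TCP [ 0.4565 -0.1973  0.0131] yaw 1.568 open -0.0002
225 [ 0.44  -0.197  0.036] [ 0.442 -0.203  0.033] [ 0.442 -0.19   0.032] 0.169 [247 247 245]
231 [ 0.458 -0.197  0.003] [ 0.458 -0.205  0.004] [ 0.458 -0.189  0.005] 0.206 [247 247 247]
237 [ 0.462 -0.197  0.004] [ 0.461 -0.205  0.007] [ 0.461 -0.189  0.006] 0.207 [247 247 247]
243 [ 0.466 -0.197  0.006] [ 0.463 -0.204  0.012] [ 0.463 -0.189  0.012] 0.206 [231 222 198]
249 [ 0.445 -0.197  0.056] [ 0.445 -0.203  0.057] [ 0.445 -0.191  0.057] 0.152 [165 161 150]
255 [ 0.445 -0.197  0.063] [ 0.445 -0.202  0.063] [ 0.445 -0.191  0.063] 0.145 [155 153 146]
261 [ 0.445 -0.197  0.069] [ 0.445 -0.202  0.07 ] [ 0.445 -0.191  0.068] 0.139 [154 153 146]
267 [ 0.445 -0.197  0.074] [ 0.445 -0.202  0.075] [ 0.445 -0.191  0.074] 0.134 [154 152 145]
273 [ 0.445 -0.197  0.079] [ 0.445 -0.202  0.079] [ 0.445 -0.192  0.079] 0.13 [150 148 142]
279 [ 0.445 -0.197  0.084] [ 0.446 -0.202  0.084] [ 0.445 -0.192  0.084] 0.125 [147 146 140]
285 [ 0.445 -0.197  0.089] [ 0.446 -0.201  0.088] [ 0.445 -0.192  0.089] 0.121 [234 232 227]
291 [ 0.448 -0.197  0.089] [ 0.444 -0.201  0.094] [ 0.444 -0.192  0.095] 0.121 [228 226 221]
297 [ 0.451 -0.197  0.089] [ 0.444 -0.201  0.099] [ 0.444 -0.192  0.099] 0.122 [70 69 67]
[0.22391849 0.46075608 0.15434164] [-5.72348325e-01  3.45890030e-01 -4.60940157e-01  7.61604139e-01
  4.32493373e-04 -5.69530878e-01]
```

The depth shows the shut fingertips about 40 mm above the reported TCP (front face at z≈0.055 while the TCP reads 0.013). The table and cup heights come out right through the same chain. So the TCP description doesn't fit the fingers; the camera is the better evidence, so I'll measure the tips at several openings and descend in small, force-watched steps.

Emit:
move_arm([
  {"fingers": 0.65,"tx": 0,"ty": 0,"tz": 0,"wx": 0,"wy": 0,"wz": 0},
  {"fingers": 0.65,"tx": 0,"ty": 0,"tz": 0,"wx": 0,"wy": 0,"wz": 0},
  {"fingers": 0.65,"tx": 0,"ty": 0,"tz": 0,"wx": 0,"wy": 0,"wz": 0},
  {"fingers": 0.65,"tx": 0,"ty": 0,"tz": 0,"wx": 0,"wy": 0,"wz": 0},
])

```text
time_s: 6.95
position: [0.4565, -0.1974, 0.0131]
tool_rot: [3.139, 0.001, 1.568]
ft_force: [0.5, -0.4, 0.6]
opening: 0.0552
```

```bash
cat >> h.py <<'E'
def tips(X):
    """lowest finger points, relative to TCP, tool frame (x,y,z mm)"""
    o=robot.observe(); Y=(X-o["position"])@Ro.from_euler('xyz',o["tool_rot"]).as_matrix()*1000
    for sg in (-1,1):
        m=(sg*Y[...,0]>0)&(abs(Y[...,0])<62)&(abs(Y[...,1])<16)&(Y[...,2]<-15)&(Y[...,2]>-75)
        P=Y[m]; q=P[P[:,2]>np.percentile(P[:,2],99)-6]
        print("tip z",np.percentile(P[:,2],[98,99,99.8]).round(1),"x range near tip",np.percentile(q[:,0],[2,98]).round(1),"y",np.percentile(q[:,1],[2,98]).round(1))
E
python3 - <<'E'
from h import *
s,X=look([]); seg(s,X,(.457,-.2),.022,.02,.042); tips(X)
E
```

```text
TCP [ 0.4565 -0.1974  0.0131] yaw 1.568 open 0.0552
1780 rect [array([ 456.7, -196.7]), array([33.1, 34.2]), np.float64(88.5)] circ [ 456.5 -196.6] 17.5 z [0.0214 0.0328 0.0377]
tip z [-16.2 -15.5 -15.1] x range near tip [-13.8  -0.6] y [-15.2  14.8]
tip z [-16.1 -15.6 -15.2] x range near tip [ 0.  14.5] y [-15.4  14.9]
```

```bash
sed -i 's/(sg\*Y\[...,0\]>0)/(sg*Y[...,0]>xmin)/; s/def tips(X)/def tips(X,xmin=22)/' h.py
python3 - <<'E'
from h import *
s,X=look([]); tips(X)
E
```

```text
TCP [ 0.4564 -0.1973  0.0131] yaw 1.568 open 0.0559
tip z [-44.1 -43.  -42.1] x range near tip [-33.5 -27.1] y [-11.6   9.7]
tip z [-44.6 -43.  -41.8] x range near tip [27.7 34.3] y [-11.6   9.2]
```

Emit:
move_arm([
  {"fingers": 0.65,"tx": 0,"ty": 0,"tz": 8,"wx": 0,"wy": 0,"wz": 0},
  {"fingers": 0.65,"tx": 0,"ty": 0,"tz": 16,"wx": 0,"wy": 0,"wz": 0},
  {"fingers": 0.65,"tx": 0,"ty": 0,"tz": 24,"wx": 0,"wy": 0,"wz": 0},
  {"fingers": 0.65,"tx": 0,"ty": 0,"tz": 24,"wx": 0,"wy": 0,"wz": 0},
])

```text
time_s: 7.45
position: [0.4557, -0.1969, -0.0123]
tool_rot: [3.141, -0.0, 1.568]
ft_force: [-0.3, 0.2, 0.4]
opening: 0.0553
```

```bash
python3 - <<'E'
from h import *
s,X=look([]); tips(X); print(robot.observe()["ft_force"])
cv2.imwrite("pics/w4c.png",s["img"][130:330,200:440,::-1])
E
```

```text
TCP [ 0.4557 -0.1969 -0.0123] yaw 1.568 open 0.0553
tip z [-43.6 -42.5 -41.3] x range near tip [-33.8 -27. ] y [-11.8   9.5]
tip z [-43.8 -43.1 -41.1] x range near tip [27.8 34.6] y [-12.   9.]
[0.19190184 0.31105648 0.38284927]
```

View pics/w4c.png

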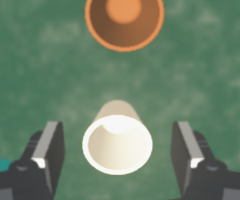

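TCP reads 12 mm below the table with no contact force, so the offset is real: the tips are about 42 mm above the reported TCP at this opening. The jaws straddle the cup (118,145). I'll descend another 15 mm and grip.

Emit:
move_arm([
  {"fingers": 0.65,"tx": 0,"ty": 0,"tz": 8,"wx": 0,"wy": 0,"wz": 0},
  {"fingers": 0.65,"tx": 0,"ty": 0,"tz": 14,"wx": 0,"wy": 0,"wz": 0},
  {"fingers": 0,"tx": 0,"ty": 0,"tz": 14,"wx": 0,"wy": 0,"wz": 0},
  {"fingers": 0,"tx": 0,"ty": 0,"tz": 14,"wx": 0,"wy": 0,"wz": 0},
  {"fingers": 0,"tx": 0,"ty": 0,"tz": 14,"wx": 0,"wy": 0,"wz": 0},
  {"fingers": 0,"tx": 0,"ty": 0,"tz": 14,"wx": 0,"wy": 0,"wz": 0},
  {"fingers": 0,"tx": 0,"ty": 0,"tz": 14,"wx": 0,"wy": 0,"wz": 0},
  {"fingers": 0,"tx": 0,"ty": 0,"tz": 14,"wx": 0,"wy": 0,"wz": 0},
], squeeze=40)

```text
time_s: 8.3
position: [0.4561, -0.1971, -0.0256]
tool_rot: [3.14, 0.0, 1.568]
ft_force: [-1.1, 1.0, -0.1]
opening: 0.0308
```

Emit:
move_arm([
  {"fingers": 0,"tx": 0,"ty": 0,"tz": -15,"wx": 0,"wy": 0,"wz": 0},
  {"fingers": 0,"tx": 0,"ty": 0,"tz": -40,"wx": 0,"wy": 0,"wz": 0},
  {"fingers": 0,"tx": 0,"ty": 0,"tz": -40,"wx": 0,"wy": 0,"wz": 0},
])

```text
time_s: 8.6
position: [0.4574, -0.1979, 0.0167]
tool_rot: [3.137, 0.002, 1.568]
ft_force: [0.5, 0.0, -0.5]
opening: 0.0309
```

```bash
python3 - <<'E'
from h import *
s,X=look([]); o=robot.observe()
seg(s,X,o["position"][:2],.025,.062,.09); tips(X,14)
seg(s,X,(.593,-.203),.04,.0065,.02)
print(go((.5925,-.2025,.0145),np.pi/2))
E
```

```text
TCP [ 0.4574 -0.1979  0.0167] yaw 1.568 open 0.0309
4271 rect [array([ 457.5, -199.2]), array([47. , 34.4]), np.float64(76.8)] circ [ 450.9 -197.5] 24.1 z [0.0636 0.0753 0.0869]
tip z [-44.  -43.2 -40.3] x range near tip [-26.9 -15.2] y [-11.1   2.2]
tip z [-44.9 -43.7 -40.8] x range near tip [15.3 27.4] y [-11.3   1.8]
76 rect [array([ 566.3, -201.1]), array([20.9,  2.9]), np.float64(86.1)] circ [ 567.3 -201.1] 10.4 z [0.0068 0.0084 0.011 ]
(array([ -4.5, 135.7,   1.4]), array([ 0.2,  0.1, -0.2]))
```

Emit:
move_arm([
  {"fingers": 0,"tx": -2,"ty": 30,"tz": -5,"wx": 0,"wy": 0,"wz": 0},
  {"fingers": 0,"tx": -4,"ty": 70,"tz": -5,"wx": 0,"wy": 0,"wz": 0},
  {"fingers": 0,"tx": -4,"ty": 105,"tz": -2,"wx": 0,"wy": 0,"wz": 0},
  {"fingers": 0,"tx": -4,"ty": 128,"tz": 0,"wx": 0,"wy": 0,"wz": 0},
  {"fingers": 0,"tx": -4,"ty": 135,"tz": 8,"wx": 0,"wy": 0,"wz": 0},
  {"fingers": 0,"tx": -4,"ty": 135,"tz": 18,"wx": 0,"wy": 0,"wz": 0},
  {"fingers": 0,"tx": -4,"ty": 135,"tz": 20,"wx": 0,"wy": 0,"wz": 0},
  {"fingers": 0,"tx": -4,"ty": 135,"tz": 20,"wx": 0,"wy": 0,"wz": 0},
])

```text
time_s: 9.45
position: [0.5903, -0.2018, -0.0048]
tool_rot: [3.14, 0.001, 1.567]
ft_force: [-0.4, -0.0, -0.5]
opening: 0.0309
```

```bash
python3 - <<'E'
from h import *
s,X=look([]); print(go((.592,-.202,-.021),np.pi/2)); print(robot.observe()["ft_force"])
E
```

```text
TCP [ 0.5903 -0.2018 -0.0048] yaw 1.567 open 0.0309
(array([-0. ,  1.2, 16.8]), array([ 0.1,  0.1, -0.2]))
[0.20388915 0.14711259 0.46870352]
```

Emit:
move_arm([
  {"fingers": 0,"tx": 0,"ty": 1,"tz": 6,"wx": 0,"wy": 0,"wz": 0},
  {"fingers": 0,"tx": 0,"ty": 1,"tz": 12,"wx": 0,"wy": 0,"wz": 0},
  {"fingers": 0,"tx": 0,"ty": 1,"tz": 16,"wx": 0,"wy": 0,"wz": 0},
  {"fingers": 0,"tx": 0,"ty": 1,"tz": 16.5,"wx": 0,"wy": 0,"wz": 0},
  {"fingers": 0,"tx": 0,"ty": 1,"tz": 16.5,"wx": 0,"wy": 0,"wz": 0},
])

```text
time_s: 10.0
position: [0.5918, -0.2019, -0.0209]
tool_rot: [3.139, 0.001, 1.567]
ft_force: [-0.2, 0.1, -0.3]
opening: 0.0312
```

Emit:
move_arm([
  {"fingers": 0.65,"tx": 0,"ty": 0,"tz": 0,"wx": 0,"wy": 0,"wz": 0},
  {"fingers": 0.65,"tx": 0,"ty": 0,"tz": 0,"wx": 0,"wy": 0,"wz": 0},
  {"fingers": 0.65,"tx": 0,"ty": 0,"tz": 0,"wx": 0,"wy": 0,"wz": 0},
  {"fingers": 0.65,"tx": 0,"ty": 0,"tz": -30,"wx": 0,"wy": 0,"wz": 0},
  {"fingers": 0.65,"tx": 0,"ty": 0,"tz": -70,"wx": 0,"wy": 0,"wz": 0},
  {"fingers": 0.65,"tx": 0,"ty": 0,"tz": -110,"wx": 0,"wy": 0,"wz": 0},
  {"fingers": 0.65,"tx": 0,"ty": 0,"tz": -140,"wx": 0,"wy": 0,"wz": 0},
])

```text
time_s: 10.7
position: [0.5918, -0.202, 0.1219]
tool_rot: [3.138, 0.002, 1.567]
ft_force: [-0.4, -1.1, 0.4]
opening: 0.0555
```

```bash
python3 - <<'E'
from h import *
s,X=look(["crucible","boat","boat_tray"])
seg(s,X,(.592,-.202),.024,.03,.06)
seg(s,X,(.592,-.202),.033,.006,.016)
seg(s,X,(.447,-.05),.05,.0055,.02)
m=seg(s,X,(.592,-.044),.056,.0038,.012)
h=np.array(s["img"]);
print(go((.43,-.05,.14),np.radians(68.6)))
E
```

```text
TCP [ 0.5918 -0.202   0.1219] yaw 1.567 open 0.0555
crucible [ 0.497  -0.2752 -0.0019] 0.88
crucible [ 0.593  -0.2021  0.0044] 0.58
boat [ 0.4438 -0.0531 -0.0006] 0.75
boat_tray [ 5.934e-01 -4.440e-02 -2.000e-04] 0.65
boat_tray [0.5948 0.2262 0.004 ] 0.22
510 rect [array([ 592.5, -201.7]), array([32.8, 33.5]), np.float64(88.5)] circ [ 592.8 -201.9] 17.4 z [0.0311 0.0397 0.0419]
1120 rect [array([ 590.3, -202.3]), array([48.8, 53.1]), np.float64(1.5)] circ [ 592.4 -202.1] 27.3 z [0.0065 0.0103 0.0124]
532 rect [array([447.1, -50.1]), array([17.1, 71.7]), np.float64(69.5)] circ [447.5 -48.8] 35.9 z [0.0061 0.0104 0.012 ]
2736 rect [array([592.4, -46.6]), array([97.2, 41.8]), np.float64(12.3)] circ [592.4 -47.4] 51.8 z [0.0041 0.0052 0.0083]
(array([ 151.3, -162.1,  -21.3]), array([ 0.2,  0.1, 21.2]))
```

Emit:
move_arm([
  {"fingers": 0.4,"tx": 25,"ty": -24,"tz": 0,"wx": 0,"wy": 0,"wz": 4},
  {"fingers": 0.4,"tx": 55,"ty": -53,"tz": 0,"wx": 0,"wy": 0,"wz": 8},
  {"fingers": 0.4,"tx": 85,"ty": -82,"tz": 5,"wx": 0,"wy": 0,"wz": 12},
  {"fingers": 0.4,"tx": 115,"ty": -111,"tz": 15,"wx": 0,"wy": 0,"wz": 16},
  {"fingers": 0.4,"tx": 140,"ty": -134,"tz": 35,"wx": 0,"wy": 0,"wz": 20},
  {"fingers": 0.4,"tx": 151,"ty": -145,"tz": 55,"wx": 0,"wy": 0,"wz": 21},
  {"fingers": 0.4,"tx": 151,"ty": -145,"tz": 70,"wx": 0,"wy": 0,"wz": 21},
  {"fingers": 0.4,"tx": 151,"ty": -145,"tz": 70,"wx": 0,"wy": 0,"wz": 21},
])

```text
time_s: 11.7
position: [0.4453, -0.0496, 0.0467]
tool_rot: [-3.141, 0.001, 1.202]
ft_force: [0.4, -0.7, -0.1]
opening: 0.0343
```

```bash
python3 - <<'E'
from h import *
s,X=look([]); seg(s,X,(.447,-.05),.045,.0055,.02); tips(X,14)
print(go((.447,-.05,-.037),np.radians(69.3)))
cv2.imwrite("pics/w5c.png",s["img"][100:360,160:480,::-1])
E
```

```text
TCP [ 0.4453 -0.0496  0.0467] yaw 1.202 open 0.0343
819 rect [array([446.3, -49.7]), array([15.7, 72.8]), np.float64(69.5)] circ [446.1 -50.4] 36.4 z [0.009  0.011  0.0121]
tip z [-41.9 -40.  -37.7] x range near tip [-28.3 -16.4] y [-12.8   8.5]
tip z [-40.2 -38.7 -37.6] x range near tip [17.1 27.5] y [-12.6   8.2]
(array([ 0.4,  0.5, 84.8]), array([ 0. ,  0. , -0.5]))
```

View pics/w5c.png

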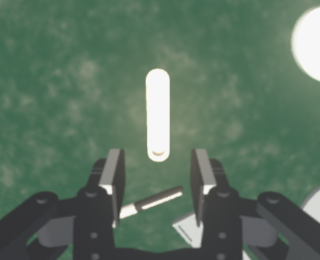

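The boat lies centred between the open jaws (158,115 in the crop) and aligned. Descending to grip.

Emit:
move_arm([
  {"fingers": 0.4,"tx": 0,"ty": 1,"tz": 25,"wx": 0,"wy": 0,"wz": -0.5},
  {"fingers": 0.4,"tx": 0,"ty": 1,"tz": 45,"wx": 0,"wy": 0,"wz": -0.5},
  {"fingers": 0.4,"tx": 0,"ty": 1,"tz": 60,"wx": 0,"wy": 0,"wz": -0.5},
  {"fingers": 0.4,"tx": 0,"ty": 1,"tz": 70,"wx": 0,"wy": 0,"wz": -0.5},
  {"fingers": 0.4,"tx": 0,"ty": 1,"tz": 76,"wx": 0,"wy": 0,"wz": -0.5},
  {"fingers": 0.4,"tx": 0,"ty": 1,"tz": 79,"wx": 0,"wy": 0,"wz": -0.5},
  {"fingers": 0.4,"tx": 0,"ty": 1,"tz": 79,"wx": 0,"wy": 0,"wz": -0.5},
])

```text
time_s: 12.45
position: [0.4475, -0.0507, -0.0311]
tool_rot: [3.141, 0.001, 1.21]
ft_force: [-0.2, -0.8, -0.6]
opening: 0.0338
```

Emit:
move_arm([
  {"fingers": 0,"tx": 0,"ty": 0,"tz": 0,"wx": 0,"wy": 0,"wz": 0},
  {"fingers": 0,"tx": 0,"ty": 0,"tz": 0,"wx": 0,"wy": 0,"wz": 0},
  {"fingers": 0,"tx": 0,"ty": 0,"tz": 0,"wx": 0,"wy": 0,"wz": 0},
  {"fingers": 0,"tx": 0,"ty": 0,"tz": 0,"wx": 0,"wy": 0,"wz": 0},
  {"fingers": 0,"tx": 0,"ty": 0,"tz": 0,"wx": 0,"wy": 0,"wz": 0},
])

```text
time_s: 12.95
position: [0.4479, -0.0508, -0.0305]
tool_rot: [3.139, 0.001, 1.21]
ft_force: [-1.5, 0.1, 5.7]
opening: 0.0141
```

```bash
python3 - <<'E'
from h import *
o=robot.observe(); print(o["position"],o["tool_rot"],o["ft_force"],o["opening"])
s,X=look([]); tips(X,6)
E
```

```text
[ 0.44793931 -0.05084222 -0.03046816] [3.13947963e+00 5.54577493e-04 1.20987466e+00] [-1.53179129  0.11610811  5.65601297] 0.014078273408412388
TCP [ 0.4479 -0.0508 -0.0305] yaw 1.21 open 0.0141
tip z [-30.4 -30.2 -30. ] x range near tip [-61.1 -10.6] y [-15.6  15.2]
tip z [-30.5 -30.3 -29.9] x range near tip [11.2 60.9] y [-15.6  15. ]
```

Emit:
move_arm([
  {"fingers": 0,"tx": 0,"ty": 0,"tz": -10,"wx": 0,"wy": 0,"wz": 0},
  {"fingers": 0,"tx": 0,"ty": 0,"tz": -30,"wx": 0,"wy": 0,"wz": 0},
  {"fingers": 0,"tx": 0,"ty": 0,"tz": -60,"wx": 0,"wy": 0,"wz": 0},
  {"fingers": 0,"tx": 0,"ty": 0,"tz": -70,"wx": 0,"wy": 0,"wz": 0},
  {"fingers": 0,"tx": 0,"ty": 0,"tz": -70,"wx": 0,"wy": 0,"wz": 0},
])

```text
time_s: 13.5
position: [0.4489, -0.051, 0.0411]
tool_rot: [3.136, 0.0, 1.21]
ft_force: [-0.1, -0.0, -1.1]
opening: 0.0137
```

```bash
python3 - <<'E'
from h import *
s,X=look([]); o=robot.observe(); R=Ro.from_euler('xyz',o["tool_rot"]).as_matrix()
m=seg(s,X,o["position"][:2],.045,.066,.0815)
print(go((.5925,-.0465,.04),np.radians(102.2)))
cv2.imwrite("pics/w6c.png",s["img"][100:360,160:480,::-1])
E
```

```text
TCP [ 0.4489 -0.051   0.0411] yaw 1.21 open 0.0137
2286 rect [array([446.8, -49.8]), array([15.1, 70.9]), np.float64(68.5)] circ [446.4 -50.8] 35.5 z [0.0735 0.0745 0.08  ]
(array([ 55. , 133.5,   0.3]), array([  0.2,   0.1, -32.9]))
```

View pics/w6c.png

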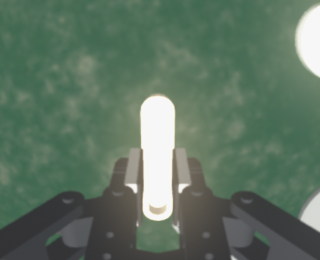

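Boat is held level, centred between the pads. Moving to the tray.

Emit:
move_arm([
  {"fingers": 0,"tx": 10,"ty": 25,"tz": 0,"wx": 0,"wy": 0,"wz": -6},
  {"fingers": 0,"tx": 22,"ty": 55,"tz": 0,"wx": 0,"wy": 0,"wz": -14},
  {"fingers": 0,"tx": 35,"ty": 86,"tz": 0,"wx": 0,"wy": 0,"wz": -22},
  {"fingers": 0,"tx": 46,"ty": 114,"tz": 0,"wx": 0,"wy": 0,"wz": -29},
  {"fingers": 0,"tx": 53,"ty": 130,"tz": 5,"wx": 0,"wy": 0,"wz": -33},
  {"fingers": 0,"tx": 55,"ty": 135,"tz": 20,"wx": 0,"wy": 0,"wz": -33},
  {"fingers": 0,"tx": 55,"ty": 135,"tz": 40,"wx": 0,"wy": 0,"wz": -33},
  {"fingers": 0,"tx": 55,"ty": 135,"tz": 45,"wx": 0,"wy": 0,"wz": -33},
  {"fingers": 0,"tx": 55,"ty": 135,"tz": 45,"wx": 0,"wy": 0,"wz": -33},
])

```text
time_s: 14.45
position: [0.5923, -0.0469, -0.0061]
tool_rot: [-3.141, 0.001, 1.784]
ft_force: [-0.9, 0.7, -0.4]
opening: 0.0138
```

```bash
python3 - <<'E'
from h import *
s,X=look(["boat_tray"]); o=robot.observe()
m=seg(s,X,o["position"][:2],.045,.028,.038)
print(go((.594,-.0465,-.0255),np.radians(102.2)))
E
```

```text
TCP [ 0.5923 -0.0469 -0.0061] yaw 1.784 open 0.0138
1721 rect [array([590.4, -46.2]), array([70.7, 33.4]), np.float64(28.9)] circ [590.7 -46.3] 36.6 z [0.0282 0.0351 0.0366]
(array([ 0.6,  0.4, 21.1]), array([0.1, 0.1, 0.1]))
```

Emit:
move_arm([
  {"fingers": 0,"tx": 0,"ty": 1.5,"tz": 7,"wx": 0,"wy": 0,"wz": 0},
  {"fingers": 0,"tx": 0,"ty": 1.5,"tz": 13,"wx": 0,"wy": 0,"wz": 0},
  {"fingers": 0,"tx": 0,"ty": 1.5,"tz": 17,"wx": 0,"wy": 0,"wz": 0},
  {"fingers": 0,"tx": 0,"ty": 1.5,"tz": 20,"wx": 0,"wy": 0,"wz": 0},
  {"fingers": 0,"tx": 0,"ty": 1.5,"tz": 20,"wx": 0,"wy": 0,"wz": 0},
])

```text
time_s: 15.05
position: [0.5949, -0.0469, -0.0248]
tool_rot: [3.14, 0.002, 1.785]
ft_force: [0.6, 0.4, 1.0]
opening: 0.0138
```

Emit:
move_arm([
  {"fingers": 0.4,"tx": 0,"ty": 0,"tz": 0,"wx": 0,"wy": 0,"wz": 0},
  {"fingers": 0.4,"tx": 0,"ty": 0,"tz": 0,"wx": 0,"wy": 0,"wz": 0},
  {"fingers": 0.4,"tx": 0,"ty": 0,"tz": 0,"wx": 0,"wy": 0,"wz": 0},
  {"fingers": 0.4,"tx": 0,"ty": 0,"tz": -20,"wx": 0,"wy": 0,"wz": 0},
  {"fingers": 0.4,"tx": 0,"ty": 0,"tz": -60,"wx": 0,"wy": 0,"wz": 0},
  {"fingers": 1,"tx": 0,"ty": 0,"tz": -100,"wx": 0,"wy": 0,"wz": 0},
  {"fingers": 1,"tx": 0,"ty": 0,"tz": -140,"wx": 0,"wy": 0,"wz": 0},
  {"fingers": 1,"tx": 0,"ty": 0,"tz": -160,"wx": 0,"wy": 0,"wz": 0},
  {"fingers": 1,"tx": 0,"ty": 0,"tz": -160,"wx": 0,"wy": 0,"wz": 0},
])

```text
time_s: 15.95
position: [0.5961, -0.0469, 0.1383]
tool_rot: [3.135, 0.004, 1.785]
ft_force: [0.6, -0.4, -0.5]
opening: 0.0856
```

```bash
python3 - <<'E'
from h import *
s,X=look(["boat","dish","vial","dish_seat","vial_block"])
m=seg(s,X,(.592,-.0465),.042,.0095,.02)
seg(s,X,(.592,-.202),.024,.03,.06)
seg(s,X,(.438,.095),.04,.012,.03)
seg(s,X,(.455,.223),.03,.045,.08)
seg(s,X,(.612,.078),.05,.0055,.02)
seg(s,X,(.593,.23),.03,.03,.05)
tips(X,35)
print(go((.437,.095,.06),np.pi/2))
E
```

```text
TCP [ 0.5961 -0.0469  0.1383] yaw 1.785 open 0.0856
boat [ 0.5932 -0.0498  0.0061] 0.88
dish [ 0.4384  0.0964 -0.002 ] 0.87
vial [ 0.455   0.2268 -0.0019] 0.76
dish_seat [6.137e-01 7.810e-02 1.000e-04] 0.73
vial_block [0.596  0.2245 0.0052] 0.88
434 rect [array([591.7, -47.1]), array([76. , 36.2]), np.float64(13.2)] circ [591.2 -49.5] 39.4 z [0.0108 0.0149 0.0161]
450 rect [array([ 592.7, -201.4]), array([32.9, 33.3]), np.float64(30.3)] circ [ 592.5 -201.5] 17.1 z [0.0307 0.0383 0.0419]
2116 rect [array([438. ,  93.4]), array([58.5, 59.2]), np.float64(19.0)] circ [437.7  93.7] 30.5 z [0.0153 0.0169 0.0181]
259 rect [array([456.4, 223.1]), array([18.5, 18.7]), np.float64(46.9)] circ [456.4 222.8] 9.9 z [0.0457 0.0582 0.0606]
1408 rect [array([610.9,  78.3]), array([83.6, 82.2]), np.float64(18.8)] circ [611.1  78.6] 42.5 z [0.0055 0.0065 0.0086]
218 rect [array([594.1, 229.4]), array([43.4, 42.7]), np.float64(38.6)] circ [593.8 229.2] 22.6 z [0.0303 0.0321 0.0336]
tip z [-56.4 -55.9 -55.6] x range near tip [-48.8 -42.6] y [-9.8 11.3]
tip z [-56.1 -55.6 -55.1] x range near tip [41.8 47.9] y [-9.8 11.5]
(array([ 171.7, -123.3,   73.8]), array([ 0. ,  0.1, 12.3]))
```

Emit:
move_arm([
  {"fingers": 1,"tx": 30,"ty": -21,"tz": 0,"wx": 0,"wy": 0,"wz": 4},
  {"fingers": 1,"tx": 65,"ty": -46,"tz": 0,"wx": 0,"wy": 0,"wz": 8},
  {"fingers": 1,"tx": 100,"ty": -71,"tz": 10,"wx": 0,"wy": 0,"wz": 12},
  {"fingers": 1,"tx": 135,"ty": -96,"tz": 30,"wx": 0,"wy": 0,"wz": 12},
  {"fingers": 1,"tx": 160,"ty": -114,"tz": 60,"wx": 0,"wy": 0,"wz": 12},
  {"fingers": 1,"tx": 170,"ty": -122,"tz": 80,"wx": 0,"wy": 0,"wz": 12},
  {"fingers": 1,"tx": 170,"ty": -122,"tz": 94,"wx": 0,"wy": 0,"wz": 12},
  {"fingers": 1,"tx": 170,"ty": -122,"tz": 94,"wx": 0,"wy": 0,"wz": 12},
])

```text
time_s: 17.05
position: [0.4369, 0.0938, 0.0381]
tool_rot: [-3.139, 0.001, 1.576]
ft_force: [-0.1, -0.4, -0.4]
opening: 0.085
```

```bash
python3 - <<'E'
from h import *
s,X=look([]);seg(s,X,(.438,.094),.034,.012,.03)
print(go((.438,.094,-.037),np.pi/2))
cv2.imwrite("pics/w7c.png",s["img"][60:360,120:520,::-1])
E
```

```text
TCP [0.4369 0.0938 0.0381] yaw 1.576 open 0.085
5302 rect [array([437.1,  93.7]), array([59.3, 59.5]), np.float64(1.1)] circ [437.6  94.1] 30.3 z [0.0159 0.017  0.018 ]
(array([ 0.5,  0.2, 76.2]), array([-0.1,  0.1,  0.3]))
```

View pics/w7c.png

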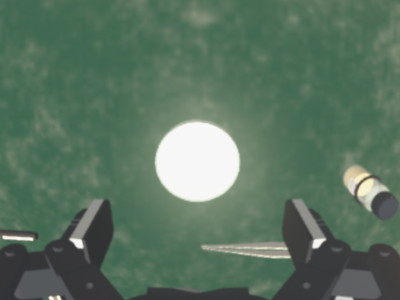

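Emit:
move_arm([
  {"fingers": 1,"tx": 0,"ty": 0.5,"tz": 30,"wx": 0,"wy": 0,"wz": 0},
  {"fingers": 1,"tx": 0,"ty": 0.5,"tz": 50,"wx": 0,"wy": 0,"wz": 0},
  {"fingers": 1,"tx": 0,"ty": 0.5,"tz": 65,"wx": 0,"wy": 0,"wz": 0},
  {"fingers": 1,"tx": 0,"ty": 0.5,"tz": 75,"wx": 0,"wy": 0,"wz": 0},
  {"fingers": 1,"tx": 0,"ty": 0.5,"tz": 75,"wx": 0,"wy": 0,"wz": 0},
  {"fingers": 0.8,"tx": 0,"ty": 0.5,"tz": 75,"wx": 0,"wy": 0,"wz": 0},
  {"fingers": 0.5,"tx": 0,"ty": 0.5,"tz": 75,"wx": 0,"wy": 0,"wz": 0},
  {"fingers": 0.5,"tx": 0,"ty": 0.5,"tz": 75,"wx": 0,"wy": 0,"wz": 0},
  {"fingers": 0.5,"tx": 0,"ty": 0.5,"tz": 75,"wx": 0,"wy": 0,"wz": 0},
  {"fingers": 0.5,"tx": 0,"ty": 0.5,"tz": 75,"wx": 0,"wy": 0,"wz": 0},
])

```text
time_s: 18.1
position: [0.4391, 0.0936, -0.0346]
tool_rot: [3.141, 0.001, 1.576]
ft_force: [-3.3, -0.5, 13.3]
opening: 0.0578
```

Emit:
move_arm([
  {"fingers": 0.5,"tx": 0,"ty": 0,"tz": -8,"wx": 0,"wy": 0,"wz": 0},
  {"fingers": 0.5,"tx": 0,"ty": 0,"tz": -30,"wx": 0,"wy": 0,"wz": 0},
  {"fingers": 0.5,"tx": 0,"ty": 0,"tz": -50,"wx": 0,"wy": 0,"wz": 0},
  {"fingers": 0.5,"tx": 0,"ty": 0,"tz": -60,"wx": 0,"wy": 0,"wz": 0},
  {"fingers": 0.5,"tx": 0,"ty": 0,"tz": -60,"wx": 0,"wy": 0,"wz": 0},
])

```text
time_s: 18.6
position: [0.4401, 0.0937, 0.0267]
tool_rot: [3.138, 0.001, 1.576]
ft_force: [0.2, -0.1, -1.2]
opening: 0.0577
```

```bash
python3 - <<'E'
from h import *
s,X=look([]);o=robot.observe();seg(s,X,o["position"][:2],.029,.05,.1)
print(go((.611,.0785,.023),np.pi/2))
E
```

```text
TCP [0.4401 0.0937 0.0267] yaw 1.576 open 0.0577
9655 rect [array([439.3,  93.7]), array([57.6, 57.6]), np.float64(40.5)] circ [439.5  93.7] 29.0 z [0.0774 0.0783 0.0794]
(array([-16. , 171.4,   3.1]), array([0.1, 0.1, 0.3]))
```

```bash
python3 - <<'E'
from h import *
s,X=look([],"w8");tips(X,31)
o=robot.observe(); Y=(X-o["position"])@Ro.from_euler('xyz',o["tool_rot"]).as_matrix()*1000
m=(abs(Y[...,0])>26)&(abs(Y[...,0])<45)&(abs(Y[...,1])<14)&(Y[...,2]>-60)&(Y[...,2]<10)
print(np.histogram(Y[m][:,2],bins=np.arange(-60,11,3)))
print((Y[180:300:6,250][:, [0,1,2]]).round(0).tolist())
cv2.imwrite("pics/w8c.png",cv2.resize(s["img"][160:340,160:480,::-1],None,fx=2,fy=2))
E
```

```text
TCP [0.4395 0.0937 0.0257] yaw 1.576 open 0.0578
tip z [-48.3 -47.7 -47.4] x range near tip [-41.  -31.2] y [-11.2  -6.1]
tip z [-48.8 -48.  -46.8] x range near tip [31.2 42. ] y [-11.2  -6.2]
(array([273, 248, 628, 134,  28,   1,   0,   0,   0,   0,   0,   0,   0,
         0,   0,   0,   0,   0,   0,   0,   0,   0,   0]), array([-60, -57, -54, -51, -48, -45, -42, -39, -36, -33, -30, -27, -24,
       -21, -18, -15, -12,  -9,  -6,  -3,   0,   3,   6,   9]))
[[-46.0, -30.0, 23.0], [-47.0, -25.0, 25.0], [-47.0, -21.0, 24.0], [-47.0, -17.0, 23.0], [-47.0, -12.0, 24.0], [-48.0, -8.0, 24.0], [-48.0, -3.0, 24.0], [-48.0, 2.0, 24.0], [-49.0, 6.0, 24.0], [-49.0, 11.0, 25.0], [-50.0, 16.0, 25.0], [-50.0, 21.0, 24.0], [-33.0, -11.0, -48.0], [-31.0, -11.0, -55.0], [-30.0, -11.0, -60.0], [-29.0, -10.0, -65.0], [-29.0, -10.0, -69.0], [-28.0, -8.0, -70.0], [-29.0, -5.0, -71.0], [-29.0, -2.0, -72.0]]
```

View pics/w8c.png

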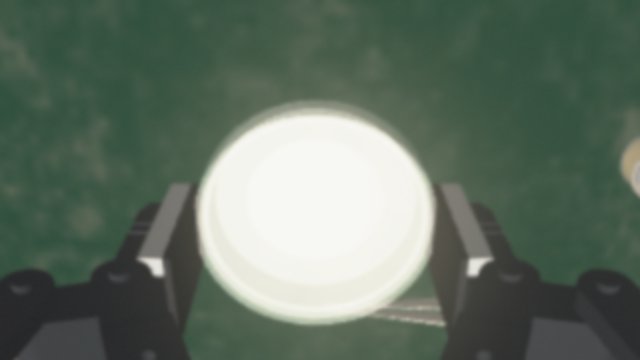

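Dish held level (315,215), tips well above its underside. Moving to the large seat.

Emit:
move_arm([
  {"fingers": 0.5,"tx": -3,"ty": 25,"tz": 0,"wx": 0,"wy": 0,"wz": 0},
  {"fingers": 0.5,"tx": -6,"ty": 60,"tz": 0,"wx": 0,"wy": 0,"wz": 0},
  {"fingers": 0.5,"tx": -10,"ty": 95,"tz": 0,"wx": 0,"wy": 0,"wz": 0},
  {"fingers": 0.5,"tx": -13,"ty": 130,"tz": 0,"wx": 0,"wy": 0,"wz": 0},
  {"fingers": 0.5,"tx": -16,"ty": 158,"tz": 5,"wx": 0,"wy": 0,"wz": 0},
  {"fingers": 0.5,"tx": -16,"ty": 171,"tz": 15,"wx": 0,"wy": 0,"wz": 0},
  {"fingers": 0.5,"tx": -16,"ty": 171,"tz": 30,"wx": 0,"wy": 0,"wz": 0},
  {"fingers": 0.5,"tx": -16,"ty": 171,"tz": 38,"wx": 0,"wy": 0,"wz": 0},
  {"fingers": 0.5,"tx": -16,"ty": 171,"tz": 38,"wx": 0,"wy": 0,"wz": 0},
])

```text
time_s: 19.6
position: [0.6081, 0.0786, -0.0145]
tool_rot: [-3.139, 0.001, 1.576]
ft_force: [-0.9, 0.2, 0.5]
opening: 0.0579
```

```bash
python3 - <<'E'
from h import *
s,X=look(["dish_seat"]);o=robot.observe();seg(s,X,o["position"][:2],.029,.03,.1)
print(go((.611,.0785,-.03),np.pi/2))
E
```

```text
TCP [ 0.6081  0.0786 -0.0145] yaw 1.576 open 0.0579
dish_seat [ 0.5909 -0.046   0.0054] 0.54
10473 rect [array([608.5,  78.7]), array([57.5, 56.2]), np.float64(67.1)] circ [609.3  78.5] 29.0 z [0.0361 0.0371 0.098 ]
(array([-0. ,  1.6, 17.2]), array([-0. ,  0.1,  0.3]))
```

Emit:
move_arm([
  {"fingers": 0.5,"tx": 0,"ty": 2,"tz": 6,"wx": 0,"wy": 0,"wz": 0},
  {"fingers": 0.5,"tx": 0,"ty": 2,"tz": 11,"wx": 0,"wy": 0,"wz": 0},
  {"fingers": 0.5,"tx": 0,"ty": 2,"tz": 14,"wx": 0,"wy": 0,"wz": 0},
  {"fingers": 0.5,"tx": 0,"ty": 2,"tz": 16,"wx": 0,"wy": 0,"wz": 0},
  {"fingers": 0.5,"tx": 0,"ty": 2,"tz": 16,"wx": 0,"wy": 0,"wz": 0},
])

```text
time_s: 20.2
position: [0.6112, 0.0785, -0.029]
tool_rot: [-3.141, 0.001, 1.576]
ft_force: [0.1, 0.1, -0.0]
opening: 0.0576
```

Emit:
move_arm([
  {"fingers": 0.8,"tx": 0,"ty": 0,"tz": 0,"wx": 0,"wy": 0,"wz": 0},
  {"fingers": 0.9,"tx": 0,"ty": 0,"tz": 0,"wx": 0,"wy": 0,"wz": 0},
  {"fingers": 1,"tx": 0,"ty": 0,"tz": 0,"wx": 0,"wy": 0,"wz": 0},
  {"fingers": 1,"tx": 0,"ty": 0,"tz": -20,"wx": 0,"wy": 0,"wz": 0},
  {"fingers": 1,"tx": 0,"ty": 0,"tz": -60,"wx": 0,"wy": 0,"wz": 0},
  {"fingers": 1,"tx": 0,"ty": 0,"tz": -100,"wx": 0,"wy": 0,"wz": 0},
  {"fingers": 0.5,"tx": 0,"ty": 0,"tz": -140,"wx": 0,"wy": 0,"wz": 0},
  {"fingers": 0.5,"tx": 0,"ty": 0,"tz": -160,"wx": 0,"wy": 0,"wz": 0},
  {"fingers": 0.5,"tx": 0,"ty": 0,"tz": -160,"wx": 0,"wy": 0,"wz": 0},
])

```text
time_s: 21.1
position: [0.6129, 0.0788, 0.1342]
tool_rot: [3.137, 0.001, 1.576]
ft_force: [0.0, 0.1, 0.8]
opening: 0.044
```

```bash
python3 - <<'E'
from h import *
s,X=look(["dish","boat","vial","vial_block"],"w9")
seg(s,X,(.611,.0785),.035,.012,.03)
seg(s,X,(.611,.0785),.048,.0055,.03)
seg(s,X,(.592,-.0465),.042,.0095,.02)
seg(s,X,(.456,.223),.03,.045,.08)
seg(s,X,(.594,.229),.03,.03,.05)
print(go((.456,.2235,.09),np.pi/2))
E
```

```text
TCP [0.6129 0.0788 0.1342] yaw 1.576 open 0.044
dish [0.6104 0.0834 0.0007] 0.58
boat [ 0.5897 -0.0502  0.0075] 0.76
vial [ 0.457   0.227  -0.0051] 0.61
vial_block [0.5933 0.2245 0.007 ] 0.7
2840 rect [array([609.9,  78.4]), array([59. , 59.4]), np.float64(3.3)] circ [610.1  78.9] 30.3 z [0.0198 0.021  0.0223]
4138 rect [array([611.7,  78.6]), array([83.6, 82. ]), np.float64(2.8)] circ [611.6  78.6] 42.4 z [0.0059 0.0206 0.0221]
566 rect [array([594.2, -41.2]), array([74.1, 35.1]), np.float64(6.1)] circ [595.2 -43.9] 39.2 z [0.0103 0.0146 0.016 ]
403 rect [array([455.9, 224.2]), array([18.3, 18.3]), np.float64(42.2)] circ [455.8 223.9] 10.1 z [0.0458 0.0592 0.0612]
437 rect [array([593.5, 229.7]), array([43.2, 43.7]), np.float64(25.0)] circ [593.9 229.4] 22.6 z [0.0303 0.0323 0.0338]
(array([ 145.6, -153.8,   39.9]), array([-0.1,  0.1,  0.3]))
```

View pics/w9.png

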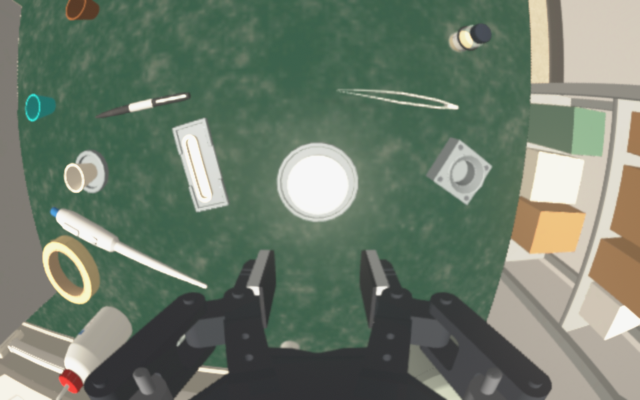

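Crucible, boat (198,167) and dish (318,180) all sit in their holders. Now the vial (468,38) goes to the block (463,172).

Emit:
move_arm([
  {"fingers": 0.5,"tx": 20,"ty": -21,"tz": 0,"wx": 0,"wy": 0,"wz": 0},
  {"fingers": 0.5,"tx": 50,"ty": -53,"tz": 0,"wx": 0,"wy": 0,"wz": 0},
  {"fingers": 0.5,"tx": 80,"ty": -85,"tz": 10,"wx": 0,"wy": 0,"wz": 0},
  {"fingers": 0.5,"tx": 110,"ty": -117,"tz": 20,"wx": 0,"wy": 0,"wz": 0},
  {"fingers": 0.5,"tx": 135,"ty": -143,"tz": 40,"wx": 0,"wy": 0,"wz": 0},
  {"fingers": 0.5,"tx": 145,"ty": -154,"tz": 60,"wx": 0,"wy": 0,"wz": 0},
  {"fingers": 0.5,"tx": 145,"ty": -154,"tz": 70,"wx": 0,"wy": 0,"wz": 0},
  {"fingers": 0.5,"tx": 145,"ty": -154,"tz": 70,"wx": 0,"wy": 0,"wz": 0},
])

```text
time_s: 22.15
position: [0.455, 0.2225, 0.0586]
tool_rot: [-3.137, 0.002, 1.576]
ft_force: [-0.0, 0.1, -0.1]
opening: 0.0428
```

```bash
python3 - <<'E'
from h import *
s,X=look([]);seg(s,X,(.456,.224),.02,.045,.08);tips(X,16)
seg(s,X,(.594,.229),.03,.03,.05)
print(go((.456,.224,0),np.pi/2))
E
```

```text
TCP [0.455  0.2225 0.0586] yaw 1.576 open 0.0428
808 rect [array([454.6, 224.9]), array([18.7, 18.3]), np.float64(48.3)] circ [454.8 225. ] 9.6 z [0.0461 0.0598 0.0611]
tip z [-42.2 -41.1 -39.1] x range near tip [-32.2 -20.7] y [-12.7   8.4]
tip z [-42.  -41.2 -39.1] x range near tip [21.5 32.6] y [-12.5   8. ]
80 rect [array([576.5, 228.3]), array([ 9.1, 32.4]), np.float64(4.0)] circ [578.6 228.4] 16.2 z [0.0313 0.0328 0.034 ]
(array([ 1.7,  0.3, 59.5]), array([-0.2,  0.1,  0.3]))
```

Centre over (0.455, 0.225), descend ~58 mm, grip.

Emit:
move_arm([
  {"fingers": 0.5,"tx": 2.5,"ty": 0.5,"tz": 2,"wx": 0,"wy": 0,"wz": 0},
  {"fingers": 0.5,"tx": 2.5,"ty": 0.5,"tz": 20,"wx": 0,"wy": 0,"wz": 0},
  {"fingers": 0.5,"tx": 2.5,"ty": 0.5,"tz": 40,"wx": 0,"wy": 0,"wz": 0},
  {"fingers": 0.5,"tx": 2.5,"ty": 0.5,"tz": 52,"wx": 0,"wy": 0,"wz": 0},
  {"fingers": 0.5,"tx": 2.5,"ty": 0.5,"tz": 57,"wx": 0,"wy": 0,"wz": 0},
  {"fingers": 0.5,"tx": 2.5,"ty": 0.5,"tz": 57,"wx": 0,"wy": 0,"wz": 0},
  {"fingers": 0.1,"tx": 2.5,"ty": 0.5,"tz": 57,"wx": 0,"wy": 0,"wz": 0},
  {"fingers": 0.1,"tx": 2.5,"ty": 0.5,"tz": 57,"wx": 0,"wy": 0,"wz": 0},
  {"fingers": 0.1,"tx": 2.5,"ty": 0.5,"tz": 57,"wx": 0,"wy": 0,"wz": 0},
  {"fingers": 0.1,"tx": 2.5,"ty": 0.5,"tz": 57,"wx": 0,"wy": 0,"wz": 0},
], squeeze=40)

```text
time_s: 23.2
position: [0.457, 0.2249, 0.0034]
tool_rot: [-3.14, 0.001, 1.576]
ft_force: [-0.1, -1.3, 6.4]
opening: 0.0204
```

Emit:
move_arm([
  {"fingers": 0.1,"tx": 0,"ty": 0,"tz": -8,"wx": 0,"wy": 0,"wz": 0},
  {"fingers": 0.1,"tx": 0,"ty": 0,"tz": -30,"wx": 0,"wy": 0,"wz": 0},
  {"fingers": 0.1,"tx": 0,"ty": 0,"tz": -60,"wx": 0,"wy": 0,"wz": 0},
  {"fingers": 0.1,"tx": 0,"ty": 0,"tz": -70,"wx": 0,"wy": 0,"wz": 0},
  {"fingers": 0.1,"tx": 0,"ty": 0,"tz": -70,"wx": 0,"wy": 0,"wz": 0},
])

```text
time_s: 23.7
position: [0.4581, 0.2253, 0.0749]
tool_rot: [3.141, 0.001, 1.576]
ft_force: [-0.2, -0.4, -0.5]
opening: 0.0203
```

```bash
python3 - <<'E'
from h import *
s,X=look([]);o=robot.observe();seg(s,X,o["position"][:2],.016,.11,.145)
print(go((.5937,.2295,.072),np.pi/2),o["ft_force"])
t=robot.snapshot("side"); 
cv2.imwrite("pics/w10c.png",np.hstack([cv2.resize(s["img"][120:320,200:440,::-1],(480,400)),cv2.resize(t["img"][60:180,240:360,::-1],(300,400)[::1],interpolation=cv2.INTER_CUBIC)]))
E
```

```text
TCP [0.4581 0.2253 0.0749] yaw 1.576 open 0.0203
2544 rect [array([457. , 225.1]), array([24.9, 23.6]), np.float64(89.9)] circ [457.2 225.1] 15.9 z [0.1138 0.1306 0.1404]
(array([  3.8, 136.3,   1.5]), array([-0. ,  0.1,  0.3])) [-1.13464722  0.60763233 -1.15219389]
```

View pics/w10c.png

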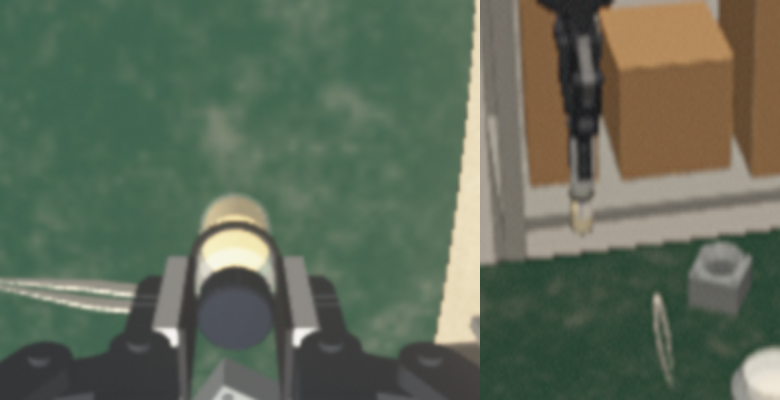

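Vial held upright with its ring below the pads (235,240). Carrying it to the block.

Emit:
move_arm([
  {"fingers": 0.1,"tx": 1,"ty": 20,"tz": 0,"wx": 0,"wy": 0,"wz": 0},
  {"fingers": 0.1,"tx": 2,"ty": 50,"tz": 0,"wx": 0,"wy": 0,"wz": 0},
  {"fingers": 0.1,"tx": 3,"ty": 80,"tz": 0,"wx": 0,"wy": 0,"wz": 0},
  {"fingers": 0.1,"tx": 4,"ty": 110,"tz": 0,"wx": 0,"wy": 0,"wz": 0},
  {"fingers": 0.1,"tx": 4,"ty": 130,"tz": 5,"wx": 0,"wy": 0,"wz": 0},
  {"fingers": 0.1,"tx": 4,"ty": 137,"tz": 15,"wx": 0,"wy": 0,"wz": 0},
  {"fingers": 0.1,"tx": 4,"ty": 137,"tz": 25,"wx": 0,"wy": 0,"wz": 0},
  {"fingers": 0.1,"tx": 4,"ty": 137,"tz": 25,"wx": 0,"wy": 0,"wz": 0},
])

```text
time_s: 24.6
position: [0.5915, 0.2292, 0.0452]
tool_rot: [-3.135, 0.002, 1.576]
ft_force: [-0.1, 0.3, 0.8]
opening: 0.0204
```

```bash
python3 - <<'E'
from h import *
s,X=look([]);o=robot.observe()
m=seg(s,X,(.594,.2295),.03,.03,.0345)
Y=X-o["position"]; 
c=(np.hypot(Y[...,0],Y[...,1])<.02)&(X[...,2]>.098); print("top",np.median(X[c],0))
for q in [(.5945,.2295,.005)]: print(go(q,np.pi/2))
cv2.imwrite("pics/w11c.png",cv2.resize(s["img"][120:300,220:420,::-1],None,fx=3,fy=3))
E
```

```text
TCP [0.5915 0.2292 0.0452] yaw 1.576 open 0.0204
713 rect [array([589.1, 228.9]), array([34.6, 42.8]), np.float64(0.6)] circ [593.5 229.2] 22.2 z [0.0303 0.0325 0.0338]
top [0.58126548 0.22912396 0.15626642]
(array([ 0.2,  2.8, 41.4]), array([-0.3,  0.1,  0.3]))
```

View pics/w11c.png

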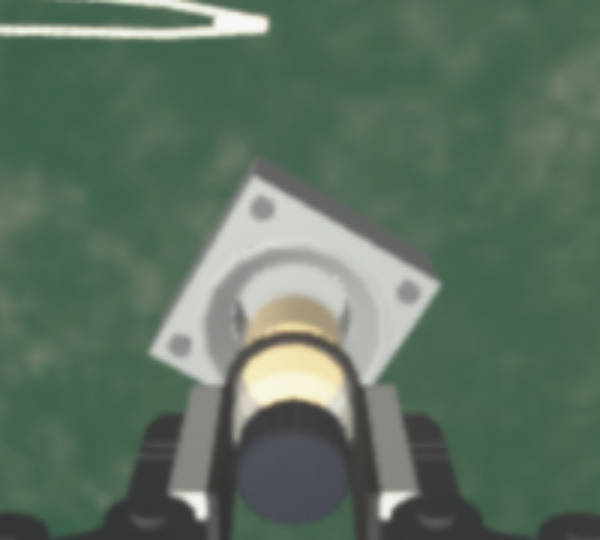

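The vial is over the bore, laterally centred (295,330). Lowering in small steps.

Emit:
move_arm([
  {"fingers": 0.1,"tx": 0.2,"ty": 2.5,"tz": 2,"wx": 0,"wy": 0,"wz": 0},
  {"fingers": 0.1,"tx": 0.2,"ty": 2.5,"tz": 7,"wx": 0,"wy": 0,"wz": 0},
  {"fingers": 0.1,"tx": 0.2,"ty": 2.5,"tz": 12,"wx": 0,"wy": 0,"wz": 0},
  {"fingers": 0.1,"tx": 0.2,"ty": 2.5,"tz": 17,"wx": 0,"wy": 0,"wz": 0},
  {"fingers": 0.1,"tx": 0.2,"ty": 2.5,"tz": 21,"wx": 0,"wy": 0,"wz": 0},
  {"fingers": 0.1,"tx": 0.2,"ty": 2.5,"tz": 21,"wx": 0,"wy": 0,"wz": 0},
])

```text
time_s: 25.25
position: [0.5939, 0.2294, 0.0247]
tool_rot: [-3.136, 0.002, 1.576]
ft_force: [0.6, 0.8, 0.4]
opening: 0.0204
```

Emit:
move_arm([
  {"fingers": 0.1,"tx": 0,"ty": 0,"tz": 4,"wx": 0,"wy": 0,"wz": 0},
  {"fingers": 0.1,"tx": 0,"ty": 0,"tz": 8,"wx": 0,"wy": 0,"wz": 0},
  {"fingers": 0.1,"tx": 0,"ty": 0,"tz": 11,"wx": 0,"wy": 0,"wz": 0},
  {"fingers": 0.1,"tx": 0,"ty": 0,"tz": 13,"wx": 0,"wy": 0,"wz": 0},
  {"fingers": 0.1,"tx": 0,"ty": 0,"tz": 15,"wx": 0,"wy": 0,"wz": 0},
  {"fingers": 0.1,"tx": 0,"ty": 0,"tz": 15,"wx": 0,"wy": 0,"wz": 0},
])

```text
time_s: 25.85
position: [0.5939, 0.2294, 0.0096]
tool_rot: [-3.136, 0.002, 1.576]
ft_force: [-0.1, -0.8, 0.3]
opening: 0.0203
```

Emit:
move_arm([
  {"fingers": 0.5,"tx": 0,"ty": 0,"tz": 0,"wx": 0,"wy": 0,"wz": 0},
  {"fingers": 0.5,"tx": 0,"ty": 0,"tz": 0,"wx": 0,"wy": 0,"wz": 0},
  {"fingers": 0.5,"tx": 0,"ty": 0,"tz": 0,"wx": 0,"wy": 0,"wz": 0},
  {"fingers": 0.5,"tx": 0,"ty": 0,"tz": -15,"wx": 0,"wy": 0,"wz": 0},
  {"fingers": 0.5,"tx": 0,"ty": 0,"tz": -45,"wx": 0,"wy": 0,"wz": 0},
  {"fingers": 0.5,"tx": 0,"ty": 0,"tz": -85,"wx": 0,"wy": 0,"wz": 0},
  {"fingers": 0.5,"tx": 0,"ty": -30,"tz": -125,"wx": 0,"wy": 0,"wz": 0},
  {"fingers": 0.5,"tx": 0,"ty": -60,"tz": -150,"wx": 0,"wy": 0,"wz": 0},
  {"fingers": 0.5,"tx": 0,"ty": -60,"tz": -150,"wx": 0,"wy": 0,"wz": 0},
])

```text
time_s: 26.75
position: [0.5336, 0.23, 0.1642]
tool_rot: [-3.141, 0.001, 1.577]
ft_force: [0.3, 0.5, 0.5]
opening: 0.0426
```

```bash
python3 - <<'E'
from h import *
s,X=look(["vial","dish","boat","crucible"])
seg(s,X,(.594,.2293),.02,.055,.09)
seg(s,X,(.594,.2293),.03,.03,.035)
seg(s,X,(.611,.0785),.035,.012,.03)
m=seg(s,X,(.592,-.0465),.05,.0042,.009); m=seg(s,X,(.592,-.0465),.042,.011,.02)
t=robot.snapshot("top"); print(robot.place_of("top","boat")[:1],robot.place_of("top","vial")[:1],robot.place_of("top","crucible")[:3])
a=cv2.resize(s["img"][60:300,340:640,::-1],(400,320)); b=cv2.resize(t["img"][120:280,180:440,::-1],(520,320),interpolation=cv2.INTER_CUBIC)
cv2.imwrite("pics/w12c.png",cv2.resize(np.hstack([a,b]),None,fx=.86,fy=.86))
E
```

```text
TCP [0.5336 0.23   0.1642] yaw 1.577 open 0.0426
dish [6.087e-01 7.960e-02 5.000e-04] 0.83
boat [ 0.5939 -0.0518  0.0018] 0.71
boat [0.6095 0.0797 0.0039] 0.71
crucible [ 0.3923 -0.1927 -0.001 ] 0.93
crucible [ 0.5953 -0.2028  0.0051] 0.58
306 rect [array([592.2, 229.7]), array([18.5, 17.4]), np.float64(2.1)] circ [592.3 229.6] 9.7 z [0.0565 0.0659 0.0671]
335 rect [array([592. , 229.1]), array([42.1, 40.5]), np.float64(89.3)] circ [593.7 229.4] 22.3 z [0.0304 0.0324 0.0341]
1660 rect [array([609.6,  78.9]), array([58.6, 60.9]), np.float64(42.8)] circ [609.8  79. ] 30.6 z [0.0166 0.0211 0.0223]
965 rect [array([592. , -45.6]), array([96.2, 42. ]), np.float64(11.9)] circ [592.1 -46. ] 49.8 z [0.0045 0.0062 0.0086]
330 rect [array([593.4, -46. ]), array([73.7, 18.1]), np.float64(12.4)] circ [593.6 -47. ] 36.8 z [0.0114 0.0145 0.0163]
[{'centre': [0.5941, -0.044, 0.0001], 'score': 0.73}] [{'centre': [0.5936, 0.23, 0.0078], 'score': 0.68}] [{'centre': [0.5952, -0.1978, 0.0032], 'score': 0.68}, {'centre': [0.3899, -0.1924, -0.0028], 'score': 0.67}, {'centre': [0.5995, -0.2023, -0.0003], 'score': 0.63}]
```

View pics/w12c.png

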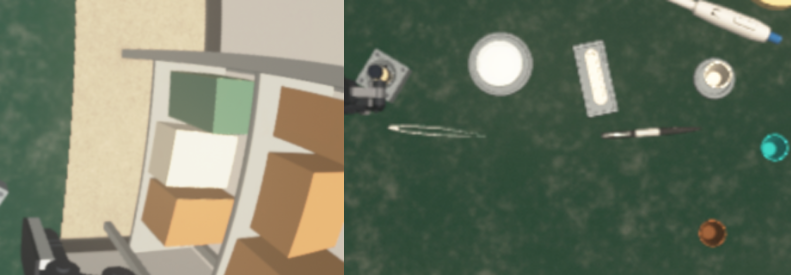

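All four sit in their holders. The cap top at 0.066 is 6 mm above its height on the table, so the vial is on the bore floor. Handing in.

```bash
python3 -c "
from station import robot
print(robot.sign_off())"
```

```text
the job is handed in; nothing more can be done
None
```

I put all four containers in their holders, let each one go, and handed the job in after about 27 s of robot time. The look-alikes were left alone. `sign_off` gives no verdict, so these are my own camera measurements:

| Container | Offset from holder centre | Height check |
|---|---|---|
| Vial | about 1.5 mm | cap top 6 mm higher than on the worktop, which matches the bore floor |
| Crucible | under 1 mm | rim at 40 mm, as expected on the 4 mm floor |
| Boat | 1–2 mm, lengthwise to about 0.5° | top at 14.5 mm, as expected |
| Dish | about 2 mm | top at 21 mm, 1 mm above the expected 20 mm and the same 1 mm high as on the worktop |

The vial and boat were released at floor height with almost no contact force. After the last release, the gripper was open and well clear of everything. I did not view the rubber ring at the collar mouth close up; I judged its depth from the cap height.

**Tool offset:** the shut fingertips do not sit at the reported TCP as described. They are about 30–40 mm behind it, and further back when open. My first two tries at the crucible closed on air above it without disturbing it. I then measured the tip position with the wrist camera and used that for every grasp.

**Network disagreements:** the networks also reported the brown and turquoise cups as crucibles, and I rejected those by colour. The wrist camera did not report the vial in the final view, but the top camera and the depth map both did.

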